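# Pack the check weights, pin the case and hold it shut

### The job

The balances have been checked: put the two loose brass check weights away in the blue case, the large one in the empty recess of the large row and the small one in the empty recess of the small row, then swing the hinged metal plate down over them. Then take the orange-headed pin from its stand, push it fully down through the hole in the plate into the hole in the case, and finish while still holding the pin and pressing it down, so that the springy plate stays fully shut. Leave the steel bowl, the small brass sieve and the brush alone.

Things in the scene. Friction and masses are not known exactly. Their poses are not given: they have to be found in the camera images.
- case: blue plastic case base, 150 (its x) x 155 (its y) x 30 high, fixed; origin at the centre of its underside, z up. The plate is hinged on its +y edge. Four round recesses 15 deep: the large row (50 diameter, 35 towards +y of the middle, at x = -32 and +32) and the small row (40 diameter, 18 towards -y, at x = -32 and +32). At x = +32 fixed weights fill them; at x = -32 they are empty
- seat_large (a point): centre of the floor of the empty large recess (50 diameter, 15 deep, floor 15 above the bench)
- seat_small (a point): centre of the floor of the empty small recess (40 diameter, 15 deep, floor 15 above the bench)
- pin_hole (a point): centre of the mouth of the pin hole in the case base's top face, 30 above the bench; hole 12.5 diameter, 24 deep, blind
- hinge_line (a point): middle of the plate's hinge line, at the case's +y edge, 30 above the bench, level with the plate's underside when shut; the hinge runs along the case's x axis
- lid_hole (a point): centre of the pin hole (14 diameter, in the middle of the plate's width) on the plate's upper, outer face, 133 from the hinge line. The plate is 150 along the hinge, 152 from hinge to free edge, 8 thick, 0.2 kg, with two slots for the weights' knobs (84 along the hinge; 30 to 66 and 80 to 107 from it); the strip from 107 to 152 is solid but for the pin hole; fully shut it is 8 above point pin_hole
- case_lid (a joint): swing of the plate's hinge in rad: 0 = closed, grows as the plate opens (starts 1.95 to 2.3, leaning back). A stiff hinge: it stays where left, 2 to 3 N at the free edge swing it (fingers behind that edge, then from above). Springs hold the plate 0.06 rad more open than this value, 8 mm up at the pin hole when the hinge is closed; some 7 N down there press it fully shut; let go, it rises again
- weight_large: loose large brass check weight, 0.2 kg: disc 46 diameter, 14 high, with an upright knob 14 diameter, 24 high, on top (38 in all); origin at the centre of its underside, z up
- weight_small: loose small brass check weight, 0.12 kg: disc 36 diameter, 14 high, with the same knob 14 diameter, 24 high (38 in all); origin at the centre of its underside, z up
- pin: pin standing in its stand, 0.06 kg: steel shank 10 diameter, 32 long with its lowest 8 tapered to a blunt nose of 5, then an orange flange 26 diameter, 5 thick, then an orange handle 16 diameter, 30 long (67 in all); origin at the nose, z up along the pin. Pushed home, the flange presses the plate and the nose reaches the hole's floor
- pin_stand: white block 50 x 50 x 42 high, fixed, with a hole 12.5 diameter, 38 deep in the middle of its top; the pin hangs in it by its flange, nose 10 above the bench; origin at the centre of its underside
- bowl: steel bowl, 90 across, 40 high, a bystander; origin at the centre of its underside
- sieve: small brass sieve, 90 across, 40 high, a bystander; origin at the centre of its underside
- brush: hand brush lying flat, a bystander; origin under its middle
Mind the look-alikes: they are no part of the job. There is more than one size of the pin; the job needs the smallest.

How it is judged:
By the outcome, as a careful person would: the job done as asked, in the order asked, and still so for the second after the job is handed in, while the arm keeps its last pose, push and grip.
It also fails if it takes over 72 s, if anything falls off the work surface, if the arm or the gripper's body presses on something with over 40 N, if the wrist force passes 120 N, or if a joint passes its speed limit or range.

### The arm

A 6-joint arm with a two-finger parallel gripper is mounted at the origin on the work surface. World frame = base frame: x ahead of the robot, y to its left, z up, the work surface at z = 0. Lengths are in m, angles in degrees, forces in N, time in s.
With the tool pointing down it reaches from about 0.3 to 0.825 m from the base axis. Payload 5.4 kg.
Tool frame: the origin (TCP) lies midway between the tips of the shut fingers; the grasp point (between the pads) lies 19 mm behind it; y points along the fingers, x is the direction in which the jaws open and shut, and the axes are right-handed (so a half turn about y gives the same grasp; the last joint's range is limited). The gripper opens to 92 mm and grips with 3 to 60 N. Pads are 20 mm wide; open, the fingers measure 128 mm over their backs; the gripper's body (75 mm by 189 mm) begins 69 mm behind the grasp point.
Start: joints at [64.28, 9.076, 91.501, -0, 79.423, -12.038], TCP at [0.136, 0.559, 0.186] pointing down, gripper open.
Joint ranges: [-166.64, 166.64], [-54.1, 131.32], [10.49, 154.53], [-73.88, 253.88], [9.74, 151.15], [-171.62, 171.62]. Speed limits (degrees/s): [147.25, 147.25, 180, 180, 180, 180].

### API

Orientations are given as [roll, pitch, yaw] about the fixed x, y, z axes, in that order (R = Rz(yaw) Ry(pitch) Rx(roll)).
In Python, from cell import bot, camera, camera_info, workorder gives the robot as it stands.
- The arm moves only by the tool play_rows, never from a script. Its argument "increments" is a list of rows, each a list of 5 numbers: the shift along the world's x, y, z in m, then the turn about the world's z in degrees, then the opening, from 0 (shut) to 1 (fully open). A call has 1 to 8 rows; each row is the pose to reach, as a shift and turn from the pose commanded when the call began; what a row does not reach only later rows make up. A row lasts 1/8 s, in which the tool goes at most 62.5 mm and 10.7 degrees, less where a joint would pass 70% of its speed; a pose out of reach is approached as far as the arm can. A call with a gripper value outside its range is refused whole. The fingers move at their own pace and stop on an object; "newtons" is the grip in N (left out, the last holds). Time passes only in rows, so rows that repeat a pose let the fingers close. It gives the time, the measured TCP pose, the force and the opening at its end, in the units of the state.
- bot.get_obs(): the state, without advancing time (a new reading comes with each control period).
- camera(name): name is "scene" or "side" or "wrist"; returns (picture, depth): 400x640x3 uint8, blue, green, red; 400x640 float32, m along the optical axis (not along the pixel's ray), 0 where there is no reading.
- camera_info(name): a dict with "fx", "fy", "cx", "cy" (pixels), "k1" (the pictures are not rectified: a ray, as slopes to the right and down, at radius r is drawn at 1 + k1 r^2 times it, then the intrinsics apply), "position" and "rotation" of the camera in the world. Camera axes: x right, y up, looking along -z (the intrinsics and any distortion apply to the point x, -y, -z); pixel columns grow to the right and rows downward; lengths in m; the calibration is good to about 2 mm. A picture is of the moment at which its call begins: read the wrist's pose just before it. camera_info takes no time and is no camera call; for the wrist camera it gives the pose at the moment of the call.
- workorder.close_job(): hands the job in, once; it reports no verdict.
The state is a dict: "t": time; "joint_positions": joint angles; "qvel": joint speeds; "effort": joint torques, N m; "tool_pos": TCP position; "eef_rot": TCP orientation; "force": force on the tool from outside, world axes, zero at the start; "ft_torque": the same for the moment, N m; "opening": opening from 0.0 (shut) to 1.0 (fully open).
Only numpy, scipy, OpenCV 4.12 (cv2) and the standard library are available. Lean on these libraries where they do the work, as an engineer would, in place of code of your own. Each camera call takes 0.05 s, during which the arm holds its last target.

## Working session

There is one attempt and no reset: what is moved stays moved. The work goes in short steps, Python scripts to look and compute and a tool call to move; the robot and the scene stay as the last step left them, time stands still between calls to the robot, and variables do not carry over. Pictures are saved under pics/ and viewed, and the job is handed in when it is done.

Besides the shell and the picture viewer there is one more tool, called as name([rows], argument=value, ...), one row to a line, values as JSON. play_rows: Moves the arm, as the interface text tells. Its arguments: {"type":"object","properties":{"increments":{"type":"array"},"newtons":{"type":"number"}},"required":["increments"]}

```bash
ls; mkdir -p pics; cat > h.py <<'E'
import numpy as np, cv2
from cell import bot, camera, camera_info, workorder
def ray(info,u,v):
    K=np.array([[info['fx'],0,info['cx']],[0,info['fy'],info['cy']],[0,0,1.]])
    x=(np.array(u,float)-info['cx'])/info['fx'];y=(np.array(v,float)-info['cy'])/info['fy']
    a,b=x.copy(),y.copy()
    for _ in range(30):
        s=1+info['k1']*(a*a+b*b);a,b=x/s,y/s
    d=np.stack([a,-b,-np.ones_like(a)],-1)
    return d@np.array(info['rotation']).T
def onz(info,u,v,z):
    d=ray(info,u,v);p=np.array(info['position']);t=(z-p[2])/d[...,2]
    return p+d*t[...,None]
def dep(info,u,v,D):
    return np.array(info['position'])+ray(info,u,v)*np.array(D)[...,None]
def proj(info,P):
    q=(np.array(P,float)-np.array(info['position']))@np.array(info['rotation'])
    a=q[...,0]/-q[...,2];b=-q[...,1]/-q[...,2];s=1+info['k1']*(a*a+b*b)
    return np.stack([info['fx']*a*s+info['cx'],info['fy']*b*s+info['cy']],-1)
def cloud(info,D):
    v,u=np.mgrid[0:D.shape[0],0:D.shape[1]]
    return dep(info,u,v,D)
E
python3 - <<'E'
from h import *
for n in ['scene','side','wrist']:
    i=camera_info(n);p,d=camera(n);cv2.imwrite(f'pics/{n}0.png',p);np.savez(f'{n}0.npz',p=p,d=d,info=i)
    print(n,i)
print(bot.get_obs())
E
```

```text
pics
scene {'fx': 445.393810045102, 'fy': 445.393810045102, 'cx': 310.63892347365777, 'cy': 202.6176462876139, 'k1': -0.06637537743027118, 'position': array([ 0.95119112, -0.68116633,  0.71717705]), 'rotation': array([48.89964809, -0.67035651, 31.43821315])}
side {'fx': 436.36122165586494, 'fy': 436.36122165586494, 'cx': 322.33532874097176, 'cy': 194.71810391802012, 'k1': 0.02660131016092238, 'position': array([ 0.14265155, -0.58030004,  0.61436395]), 'rotation': array([ 50.84671916,   0.19883185, -37.38195721])}
wrist {'fx': 284.961084598753, 'fy': 284.961084598753, 'cx': 321.6757645672541, 'cy': 194.9608838038378, 'k1': -0.024407514847231887, 'position': array([0.05551169, 0.57756486, 0.38276355]), 'rotation': array([-17.14779578,   0.11191074,  76.29650414])}
{'t': 0.15, 'joint_positions': array([ 6.42786777e+01,  9.10304214e+00,  9.15548722e+01,  1.18775690e-03,
        7.94234271e+01, -1.20389442e+01]), 'qvel': array([ 0.00308972, -0.12899771, -0.11376191, -0.0271112 ,  0.05590987,
       -0.05525757]), 'effort': array([ 1.25483835e-03, -3.85917628e+01, -3.22434103e+01,  7.01696961e-02,
        3.51108145e-02, -8.88736781e-05]), 'tool_pos': array([0.13580407, 0.55819883, 0.18506437]), 'eef_rot': array([-8.99818925e+01,  7.93090251e-02,  7.63174156e+01]), 'force': array([ 0.53200879, -1.03280025,  0.36724723]), 'ft_torque': array([0.02589529, 0.00595787, 0.02834091]), 'opening': 1.0004869014043631}
```

```bash
cat >> h.py <<'E'
from scipy.spatial.transform import Rotation as Rn
_ci=camera_info
def camera_info(n):
    i=dict(_ci(n)); i['rotation']=Rn.from_euler('xyz',i['rotation'],degrees=True).as_matrix(); return i
def load(n,k):
    z=np.load(f'{n}{k}.npz',allow_pickle=True); i=z['info'].item()
    if np.array(i['rotation']).ndim==1: i['rotation']=Rn.from_euler('xyz',i['rotation'],degrees=True).as_matrix()
    return z['p'],z['d'],i
def snap(n,k):
    i=camera_info(n);p,d=camera(n);cv2.imwrite(f'pics/{n}{k}.png',p);np.savez(f'{n}{k}.npz',p=p,d=d,info=i);return p,d,i
E
```

```text
(no output)
```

View pics/scene0.png

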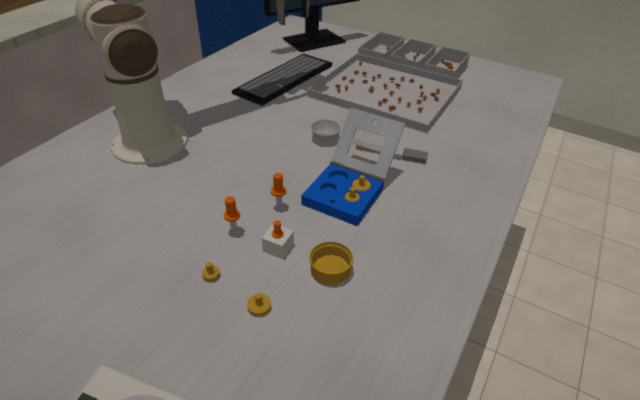

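View pics/side0.png

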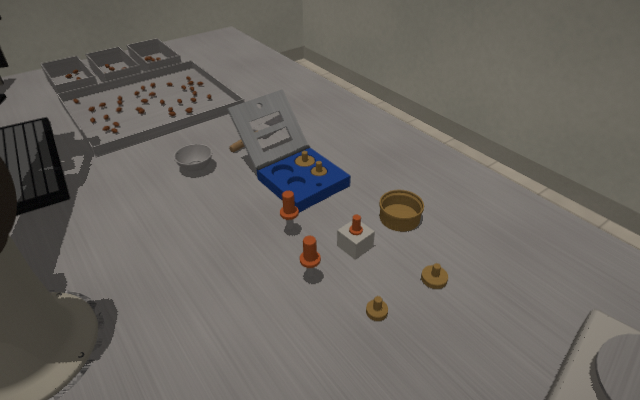

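View pics/wrist0.png

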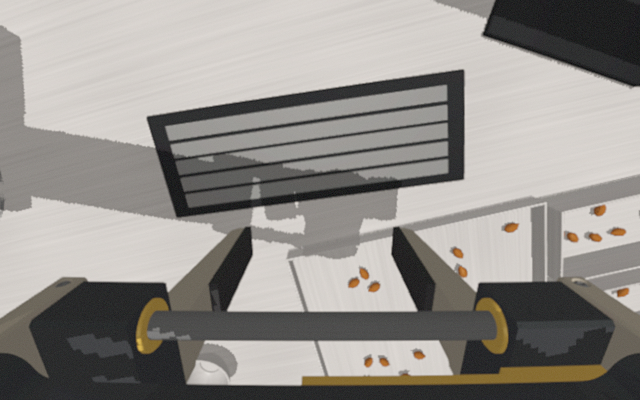

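```bash
python3 - <<'E'
from h import *
import cv2
for n in ['scene','side']:
    p,d,i=load(n,0)
    c=cv2.resize(p[140:330,180:400] if n=='scene' else p[80:330,220:460],None,fx=3 if n=='scene' else 2.4,fy=3 if n=='scene' else 2.4,interpolation=cv2.INTER_CUBIC)
    cv2.imwrite(f'pics/{n}_crop.png',c)
    hsv=cv2.cvtColor(p,cv2.COLOR_BGR2HSV)
    P=cloud(i,d)
    for nm,lo,hi in [('or',(3,190,90),(11,255,255)),('br',(14,120,60),(26,255,255)),('bl',(105,150,40),(125,255,255))]:
        m=cv2.inRange(hsv,lo,hi)
        N,L,S,C=cv2.connectedComponentsWithStats(m)
        for k in range(1,N):
            if S[k,4]<40: continue
            q=P[(L==k)&(d>0)]
            if len(q)<10: continue
            print(n,nm,C[k].round(1),S[k],'med',np.median(q,0).round(3),'min',q.min(0).round(3),'max',q.max(0).round(3))
E
```

```text
scene br [13.6  4. ] [  0   0  41  14 286] med [-0.607  0.049  0.291] min [-0.616  0.003  0.277] max [-0.597  0.148  0.314]
scene br [357.2 188.4] [345 176  26  25 299] med [0.621 0.106 0.033] min [0.596 0.051 0.027] max [0.639 0.139 0.058]
scene br [229.3 199.8] [226 197   8   8  46] med [ 0.437 -0.157  0.099] min [ 0.427 -0.165  0.092] max [ 0.444 -0.148  0.101]
scene br [230.8 216.5] [225 211  15  10  57] med [ 0.441 -0.164  0.055] min [ 0.422 -0.173  0.052] max [ 0.452 -0.143  0.067]
scene br [276.2 228.9] [273 221  10  17  52] med [ 0.549 -0.148  0.065] min [ 0.537 -0.155  0.046] max [ 0.56  -0.138  0.081]
scene br [330.6 262.6] [ 310  242   43   43 1522] med [ 0.674 -0.129  0.017] min [ 0.632 -0.183  0.002] max [ 0.72  -0.093  0.045]
scene br [210.2 272.3] [202 262  18  20 244] med [ 0.482 -0.287  0.016] min [ 0.459 -0.301  0.006] max [ 0.496 -0.265  0.042]
scene br [258.7 304.5] [247 293  24  23 419] med [ 0.611 -0.297  0.016] min [ 0.585 -0.317  0.006] max [ 0.63  -0.27   0.042]
scene bl [228.6  21.1] [ 195    0   83   57 2852] med [-0.554  1.005 -0.058] min [-0.754  0.727 -0
[... 935 characters left out ...]
19  15 179] med [0.618 0.114 0.031] min [0.598 0.097 0.028] max [0.642 0.14  0.056]
side br [318.4 169.4] [311 162  16  13 130] med [0.619 0.061 0.031] min [0.605 0.048 0.028] max [0.639 0.082 0.056]
side br [400.5 210. ] [ 380  190   44   41 1464] med [ 0.685 -0.136  0.02 ] min [ 0.634 -0.184  0.002] max [ 0.724 -0.095  0.045]
side br [434.4 276.3] [422 264  26  25 490] med [ 0.604 -0.297  0.016] min [ 0.586 -0.316  0.002] max [ 0.631 -0.271  0.041]
side br [376.7 309.2] [366 297  22  24 382] med [ 0.475 -0.288  0.016] min [ 0.462 -0.301  0.005] max [ 0.496 -0.266  0.041]
side bl [303.2 179.8] [ 257  148   93   64 2817] med [0.575 0.062 0.031] min [0.513 0.001 0.001] max [0.665 0.158 0.034]
```

View pics/scene_crop.png

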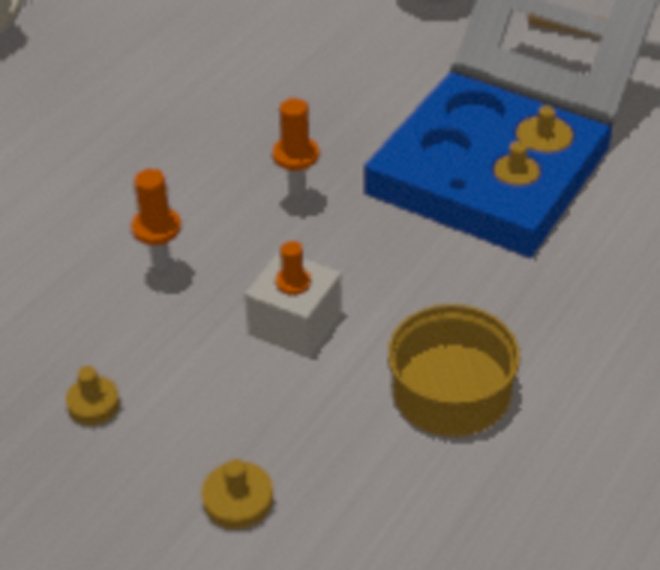

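View pics/side_crop.png

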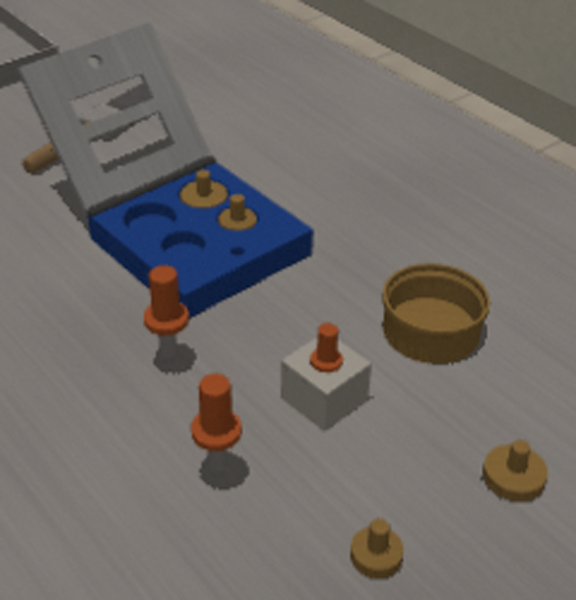

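```bash
python3 - <<'E'
from h import *
def rng(q): return ((np.percentile(q,2,axis=0)+np.percentile(q,98,axis=0))/2).round(4), q.mean(0).round(4), len(q)
boxes={'wl':(0.57,-0.33,0.65,-0.26),'ws':(0.44,-0.32,0.52,-0.25),'fl':(0.59,0.09,0.65,0.15),'fs':(0.59,0.04,0.65,0.09)}
for n in ['scene','side']:
    p,d,i=load(n,0); hsv=cv2.cvtColor(p,cv2.COLOR_BGR2HSV); P=cloud(i,d)
    br=cv2.inRange(hsv,(14,110,50),(27,255,255))>0
    for k,(a,b,c,e) in boxes.items():
        m=br&(P[...,0]>a)&(P[...,1]>b)&(P[...,0]<c)&(P[...,1]<e)&(d>0)
        off=0.0 if k[0]=='w' else 0.015
        z=P[...,2]-off
        # rim of disc top by ray/plane: pixels of the disc
        kt=m&(z>0.034); dt=m&(z>0.0115)&(z<0.0165)
        v,u=np.nonzero(kt); print(n,k,'knob',onz(i,u,v,0.038+off).mean(0)[:2].round(4),len(u),P[kt][:,2].mean().round(4),end=' ')
        v,u=np.nonzero(dt); Q=onz(i,u.astype(float),v.astype(float),0.014+off)[:,:2].astype(np.float32)
        (cx,cy),r=cv2.minEnclosingCircle(Q); print('disc',round(cx,4),round(cy,4),round(r,4),len(u))
    # pin
    o=cv2.inRange(hsv,(0,150,60),(16,255,255))>0
    m=o&(np.hypot(P[...,0]-0.548,P[...,1]+0.146)<0.03)&(d>0)
    kt=m&(P[...,2]>0.073);v,u=np.nonzero(kt);print(n,'pin',onz(i,u,v,0.077).mean(0).round(4),P[m][:,2].max(),len(u))
    w=(np.hypot(P[...,0]-0.548,P[...,1]+0.146)<0.05)&(abs(P[...,2]-0.042)<0.004)&~o&(d>0)
    v,u=np.nonzero(w);r=cv2.minAreaRect((1000*onz(i,u,v,0.042)[:,:2]).astype(np.float32));print('stand',r)
    bl=cv2.inRange(hsv,(105,140,30),(125,255,255))>0
    m=bl&(abs(P[...,2]-0.03)<0.004)&(P[...,0]>0.45)&(P[...,1]>-.05)&(d>0)
    v,u=np.nonzero(m);Q=(1000*onz(i,u,v,0.03)[:,:2]).astype(np.float32);r=cv2.minAreaRect(Q);print('case',r,cv2.boxPoints(r).round(0).tolist())
    pl=(P[...,0]>0.45)&(P[...,0]<0.75)&(P[...,1]>0.1)&(P[...,1]<0.32)&(P[...,2]>0.06)&(P[...,2]<0.22)&(d>0)
    q=P[pl]; c=q.mean(0); U,S,Vt=np.linalg.svd(q-c,full_matrices=False); print('plate',len(q),c.round(4),Vt[2].round(4),q.max(0).round(3),q.min(0).round(3))
E
```

```text
scene wl knob [ 0.6065 -0.2935] 45 0.0387 disc 0.6071 -0.2929 0.0245 269
scene ws knob [ 0.4786 -0.2832] 38 0.0386 disc 0.4781 -0.2824 0.0201 123
scene fl knob [0.6189 0.1172] 20 0.0539 disc 0.6163 0.1221 0.0226 56
scene fs knob [0.6193 0.0661] 24 0.0544 disc 0.6186 0.0679 0.017 40
scene pin [ 0.5498 -0.1448  0.077 ] 0.08115501276363668 37
stand ((548.4600830078125, -143.9800262451172), (53.601375579833984, 55.79322814941406), 4.966030120849609)
case ((587.072021484375, 80.06834411621094), (152.36752319335938, 155.99942016601562), 1.465833067893982) [[509.0, 156.0], [513.0, 0.0], [665.0, 4.0], [661.0, 160.0]]
plate 1938 [0.5842 0.2263 0.1098] [ 0.0286 -0.7536  0.6568] [0.658 0.264 0.149] [0.504 0.179 0.06 ]
side wl knob [ 0.6077 -0.2943] 42 0.0382 disc 0.6085 -0.2935 0.0236 290
side ws knob [ 0.4785 -0.2841] 51 0.0384 disc 0.4791 -0.2846 0.0193 223
side fl knob [0.6193 0.1159] 20 0.0532 disc 0.6223 0.1195 0.0229 107
side fs knob [0.6192 0.0631] 18 0.0531 disc 0.6234 0.0665 0.0179 74
side pin [ 0.5504 -0.1457  0.077 ] 0.07996088883000951 44
stand ((550.9447021484375, -145.3444366455078), (54.8520393371582, 54.117061614990234), 5.673941135406494)
case ((589.018310546875, 78.23682403564453), (152.08724975585938, 154.25299072265625), 1.743984341621399) [[511.0, 153.0], [515.0, -1.0], [667.0, 3.0], [663.0, 158.0]]
plate 2161 [0.5818 0.2249 0.1086] [-0.0194  0.7555 -0.6549] [0.663 0.261 0.147] [0.51  0.177 0.06 ]
```

The smallest pin is the one in the stand, at scene pixel (278,235). The candidates at (231,208) and (278,185) are visibly bigger and stand loose. The crop confirms the stand pin is right, with its handle top at about 80 mm. The loose weights are at scene (259,304), large, and (210,272), small. I'll now move above the case and look with the wrist camera.

play_rows([
  [0.02, -0.02, 0.03, -8, 1],
  [0.06, -0.065, 0.06, -17, 1],
  [0.1, -0.11, 0.065, -26, 1],
  [0.14, -0.16, 0.065, -35, 1],
  [0.18, -0.205, 0.065, -44, 1],
  [0.22, -0.25, 0.065, -53, 1],
  [0.26, -0.3, 0.065, -62, 0.6],
  [0.3, -0.345, 0.065, -70, 0.6],
])

```text
t: 1.15
tool_pos: [0.4369, 0.2119, 0.2507]
eef_rot: [-90.0, -0.0, 6.0]
force: [-0.1, -0.1, -0.9]
opening: 0.805
```

play_rows([
  [0.04, -0.045, 0, -4.5, 0.6],
  [0.08, -0.09, 0, -4.5, 0.6],
  [0.12, -0.135, 0, -4.5, 0.6],
  [0.152, -0.185, 0, -4.5, 0.6],
  [0.152, -0.185, 0, -4.5, 0.6],
  [0.152, -0.185, 0, -4.5, 0.6],
])

```text
t: 1.9
tool_pos: [0.5875, 0.0291, 0.2503]
eef_rot: [-90.0, 0.1, 1.8]
force: [-0.1, -0.4, 0.8]
opening: 0.599
```

```bash
python3 - <<'E'
from h import *
o=bot.get_obs();print(o['t'],o['tool_pos'],o['eef_rot'],o['joint_positions'],o['opening'])
snap('wrist',1)
E
```

```text
1.9 [0.58754364 0.0290854  0.25032829] [-8.99606450e+01  6.49105648e-02  1.80690042e+00] [-8.94261323e+00  9.07716189e+00  8.42385757e+01  2.66001752e-02
  8.67553746e+01 -1.07510134e+01] 0.5992746403245133
```

View pics/wrist1.png

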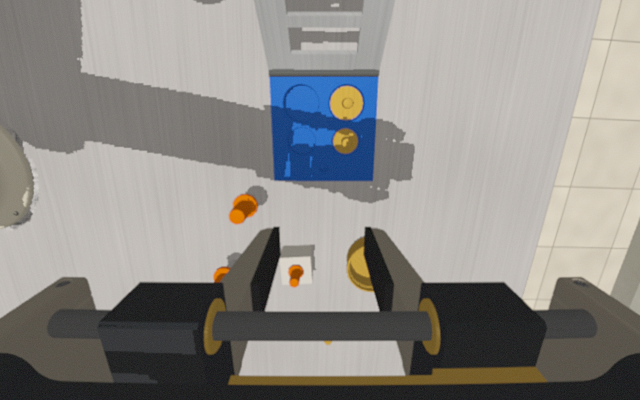

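```bash
python3 - <<'E'
from h import *
p,d,i=load('wrist',1); hsv=cv2.cvtColor(p,cv2.COLOR_BGR2HSV)
P=cloud(i,d)
bl=cv2.inRange(hsv,(100,120,20),(130,255,255))>0
br=cv2.inRange(hsv,(14,100,40),(30,255,255))>0
m=(bl)&(abs(P[...,2]-0.03)<0.005)&(P[...,1]>-.03)&(P[...,1]<0.2)
v,u=np.nonzero(m);Q=(1000*onz(i,u,v,0.03)[:,:2]).astype(np.float32);r=cv2.minAreaRect(Q);print('case',r,cv2.boxPoints(r).round(1).tolist(), np.median(P[m][:,2]))
# recess floors by depth
for nm,(x,y) in {'L':(.556,.113),'S':(.556,.061)}.items():
    q=(abs(P[...,2]-0.015)<0.005)&(np.hypot(P[...,0]-x,P[...,1]-y)<0.03)
    v,u=np.nonzero(q);Q=onz(i,u,v,0.015)[:,:2];print(nm,len(u),Q.mean(0).round(4),((Q.min(0)+Q.max(0))/2).round(4),np.ptp(Q,axis=0).round(4))
for nm,(x,y) in {'L':(.619,.1155),'S':(.619,.064)}.items():
    for z,t in((.053,'knob'),(.029,'disc')):
        q=br&(abs(P[...,2]-z)<0.004)&(np.hypot(P[...,0]-x,P[...,1]-y)<0.03)
        v,u=np.nonzero(q);Q=onz(i,u,v,z)[:,:2].astype(np.float32);print('fix',nm,t,len(u),Q.mean(0).round(4),cv2.minEnclosingCircle(Q))
z=cv2.resize(p[60:190,260:390],None,fx=4.5,fy=4.5,interpolation=cv2.INTER_CUBIC);cv2.imwrite('pics/w1c.png',cv2.convertScaleAbs(z,alpha=1.6))
E
```

```text
case ((589.152099609375, 80.08514404296875), (148.10308837890625, 146.49705505371094), 1.7875034809112549) [[512.9000244140625, 151.0], [517.4000244140625, 4.599999904632568], [665.5, 9.199999809265137], [660.9000244140625, 155.60000610351562]] 0.02890838616465724
L 994 [0.5553 0.117 ] [0.5556 0.1167] [0.0494 0.0501]
S 533 [0.5567 0.0636] [0.557  0.0631] [0.0377 0.0374]
fix L knob 90 [0.6194 0.1186] ((0.6193574070930481, 0.11837893724441528), 0.006963029503822327)
fix L disc 732 [0.6198 0.1194] ((0.6199884414672852, 0.11884511262178421), 0.022666847333312035)
fix S knob 79 [0.6212 0.0659] ((0.6214049458503723, 0.06535997986793518), 0.006577276159077883)
fix S disc 354 [0.6207 0.0673] ((0.6210975646972656, 0.0665745809674263), 0.017551962286233902)
```

View pics/w1c.png

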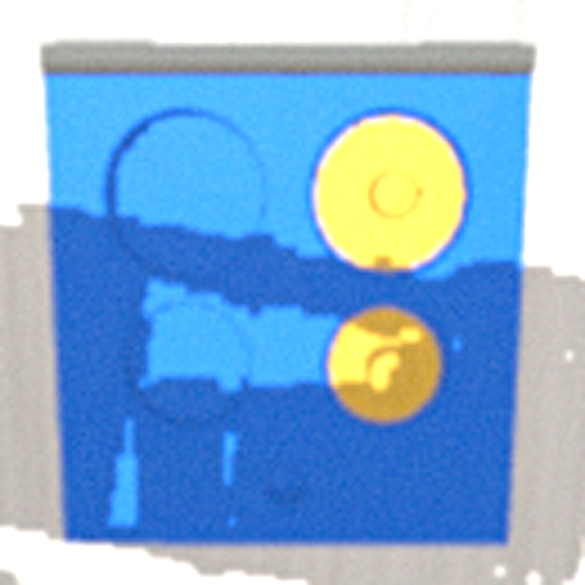

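The crop shows the two empty recesses on the left (wrist pixels about (301,103) and (302,139)), the fixed weights on the right and the pin hole at about (323,168). Next I'll take a wrist view of the loose weights and the pin.

play_rows([
  [0.005, -0.06, 0, 0, 0.6],
  [0.01, -0.12, -0.01, 0, 0.6],
  [0.015, -0.18, -0.02, 0, 0.6],
  [0.019, -0.24, -0.03, 0, 0.6],
  [0.019, -0.3, -0.04, 0, 0.6],
  [0.019, -0.36, -0.05, 0, 0.6],
  [0.019, -0.37, -0.05, 0, 0.6],
  [0.019, -0.37, -0.05, 0, 0.6],
])

```text
t: 2.95
tool_pos: [0.6074, -0.3401, 0.2011]
eef_rot: [-90.0, -0.0, 1.9]
force: [0.3, 0.7, 0.3]
opening: 0.603
```

```bash
cat > wm.py <<'E'
from h import *
import sys
def wmeas(k):
    p,d,i=load('wrist',k); hsv=cv2.cvtColor(p,cv2.COLOR_BGR2HSV); P=cloud(i,d)
    br=cv2.inRange(hsv,(14,100,40),(30,255,255))>0
    for nm,(x,y) in {'L':(.607,-.293),'S':(.479,-.283)}.items():
        for z,t in((.038,'knob'),(.014,'disc')):
            q=br&(abs(P[...,2]-z)<0.004)&(np.hypot(P[...,0]-x,P[...,1]-y)<0.035)
            v,u=np.nonzero(q);
            if len(u)<5: continue
            Q=onz(i,u,v,z)[:,:2].astype(np.float32);print(nm,t,len(u),(u.mean().round(1),v.mean().round(1)),Q.mean(0).round(4),np.round(cv2.minEnclosingCircle(Q)[0],4),cv2.minEnclosingCircle(Q)[1])
    o=cv2.inRange(hsv,(0,140,60),(16,255,255))>0
    for z in(.077,.047):
        q=o&(abs(P[...,2]-z)<0.004)&(np.hypot(P[...,0]-.55,P[...,1]+.145)<0.03)
        v,u=np.nonzero(q)
        if len(u)<5: continue
        Q=onz(i,u,v,z)[:,:2].astype(np.float32);print('pin',z,len(u),(u.mean().round(1),v.mean().round(1)),Q.mean(0).round(4),np.round(cv2.minEnclosingCircle(Q)[0],4),cv2.minEnclosingCircle(Q)[1])
E
python3 - <<'E'
from wm import *
o=bot.get_obs();print(o['t'],o['tool_pos'],o['eef_rot'])
snap('wrist',2); wmeas(2)
E
```

```text
2.95 [ 0.60739705 -0.34008296  0.20108078] [-8.99683153e+01 -1.80328115e-02  1.86173742e+00]
L knob 96 (np.float64(323.2), np.float64(137.2)) [ 0.6089 -0.2929] [ 0.6086 -0.2939] 0.0068214270286262035
L disc 787 (np.float64(323.4), np.float64(134.6)) [ 0.6093 -0.2919] [ 0.6094 -0.2927] 0.02238883078098297
S knob 101 (np.float64(220.3), np.float64(125.5)) [ 0.4811 -0.2824] [ 0.4812 -0.2825] 0.006893547717481852
S disc 430 (np.float64(227.2), np.float64(123.7)) [ 0.4821 -0.2816] [ 0.4808 -0.2825] 0.01814861409366131
pin 0.047 86 (np.float64(276.8), np.float64(4.2)) [ 0.5538 -0.1513] [ 0.5524 -0.1483] 0.011517928913235664
```

View pics/wrist2.png

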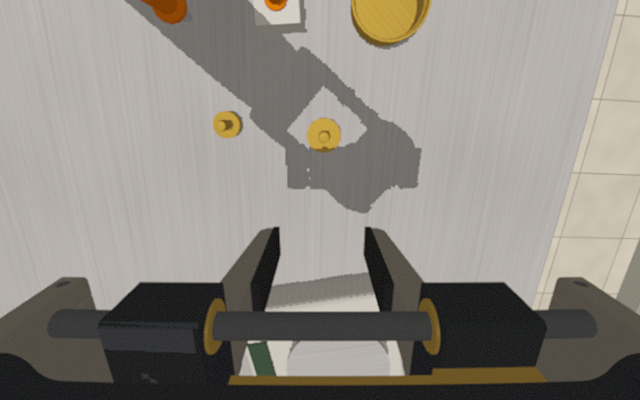

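play_rows([
  [0.001, 0.03, -0.04, 0, 0.5],
  [0.001, 0.047, -0.09, 0, 0.4],
  [0.001, 0.047, -0.14, 0, 0.4],
  [0.001, 0.047, -0.175, 0, 0.4],
  [0.001, 0.047, -0.183, 0, 0.4],
  [0.001, 0.047, -0.183, 0, 0.1],
  [0.001, 0.047, -0.183, 0, 0.0],
  [0.001, 0.047, -0.183, 0, 0.0],
], newtons=20)

```text
t: 4.0
tool_pos: [0.6092, -0.295, 0.0198]
eef_rot: [-90.1, -0.1, 1.8]
force: [0.1, 0.6, 0.9]
opening: 0.097
```

play_rows([
  [0, 0, 0, 0, 0.0],
  [0, 0, 0, 0, 0.0],
  [0, 0, 0, 0, 0.0],
  [0, 0, 0.02, 0, 0.0],
  [0, 0, 0.06, 0, 0.0],
  [0, 0, 0.06, 0, 0.0],
])

```text
t: 4.75
tool_pos: [0.6112, -0.2966, 0.0839]
eef_rot: [-90.3, -0.4, 1.8]
force: [0.6, -0.1, -0.3]
opening: 0.006
```

```bash
python3 - <<'E'
from wm import *
o=bot.get_obs();print(o['t'],o['tool_pos'],o['eef_rot'],o['opening']*92,o['force'])
p,d,i=snap('wrist',3)
snap('side',3)
hsv=cv2.cvtColor(p,cv2.COLOR_BGR2HSV); P=cloud(i,d)
br=cv2.inRange(hsv,(14,100,40),(30,255,255))>0
q=br&(np.hypot(P[...,0]-.608,P[...,1]+.2935)<0.05)
print(np.percentile(P[q],[2,50,98],axis=0))
cv2.imwrite('pics/w3c.png',cv2.resize(p[200:400,220:420],None,fx=3,fy=3))
E
```

```text
4.75 [ 0.6111812  -0.29657326  0.08385951] [-90.34573699  -0.44590922   1.82265505] 0.5841056168373874 [ 0.57767435 -0.09090517 -0.26358321]
[[ 0.56384187 -0.30918519  0.01175301]
 [ 0.60946167 -0.27906881  0.22537548]
 [ 0.63855966 -0.26663261  0.23238414]]
```

View pics/wrist3.png

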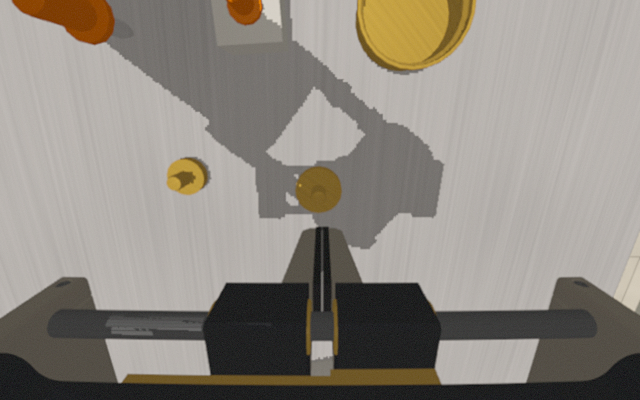

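View pics/side3.png

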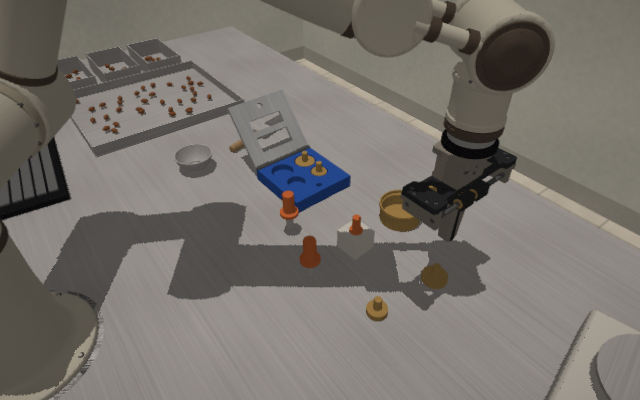

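```bash
python3 - <<'E'
from wm import *
o=bot.get_obs();print(o['t'],o['tool_pos'],o['eef_rot'],o['joint_positions'],o['qvel'])
p,d,i=load('wrist',3); wmeas(3); print(i['position'])
P=cloud(i,d)
for v in range(222,260,4): print(v,[ (d[v,u].round(4),P[v,u].round(3).tolist()) for u in (312,321,332)])
p,d,i=load('side',3);print('tcp in side px',proj(i,[0.611,-0.2966,0.0839]))
P=cloud(i,d)
for v in range(225,243,3): print(v,[P[v,u].round(3).tolist() for u in (446,450,453)])
cv2.imwrite('pics/s3c.png',cv2.resize(p[140:320,360:540],None,fx=3.3,fy=3.3,interpolation=cv2.INTER_CUBIC))
E
```

```text
4.85 [ 0.60851061 -0.29471558  0.07903082] [-9.00694239e+01 -8.33093719e-02  1.82089774e+00] [-3.60545849e+01  2.88189254e+01  7.92086745e+01 -3.84289342e-03
  7.18640175e+01 -3.78742394e+01] [-0.07011255  1.73766783  1.89520887 -0.07029132 -0.06353912  0.05008425]
L knob 175 (np.float64(318.0), np.float64(197.1)) [ 0.609  -0.2911] [ 0.6086 -0.2911] 0.007063642144203186
L disc 1378 (np.float64(318.1), np.float64(188.6)) [ 0.609  -0.2903] [ 0.6088 -0.2916] 0.023064080625772476
S knob 172 (np.float64(174.2), np.float64(182.8)) [ 0.4815 -0.2815] [ 0.4816 -0.2821] 0.006885384675115347
S disc 769 (np.float64(188.1), np.float64(174.8)) [ 0.4834 -0.28  ] [ 0.4813 -0.282 ] 0.018511537462472916
pin 0.077 41 (np.float64(233.4), np.float64(1.2)) [ 0.5525 -0.1515] [ 0.5526 -0.1509] 0.004162761848419905
pin 0.047 417 (np.float64(246.9), np.float64(13.3)) [ 0.5537 -0.1501] [ 0.5518 -0.1453] 0.012507597915828228
[ 0.60786157 -0.21241239  0.28115151]
222 [(np.float32(0.3038), [0.604, -0.332, -0.0]), (np.float32(0.3048), [0.613, -0.332, -0.001]), (np.float32(0.3044), [0.625, -0.331, -0.0])]
226 [(np.
[... 1073 characters left out ...]
7, 0.149]), (np.float32(0.1491), [0.617, -0.287, 0.148])]
258 [(np.float32(0.1441), [0.606, -0.286, 0.153]), (np.float32(0.1448), [0.611, -0.286, 0.153]), (np.float32(0.1453), [0.617, -0.287, 0.152])]
tcp in side px [443.2579695 248.0268669]
225 [[0.595, -0.302, 0.149], [0.598, -0.307, 0.152], [0.606, -0.307, 0.147]]
228 [[0.596, -0.302, 0.143], [0.601, -0.306, 0.143], [0.609, -0.306, 0.139]]
231 [[0.598, -0.302, 0.135], [0.604, -0.305, 0.134], [0.61, -0.307, 0.131]]
234 [[0.596, -0.304, 0.131], [0.606, -0.305, 0.126], [0.614, -0.306, 0.122]]
237 [[0.597, -0.305, 0.125], [0.607, -0.306, 0.12], [0.617, -0.305, 0.113]]
240 [[0.599, -0.305, 0.117], [0.608, -0.307, 0.113], [0.717, -0.249, -0.0]]
```

View pics/s3c.png

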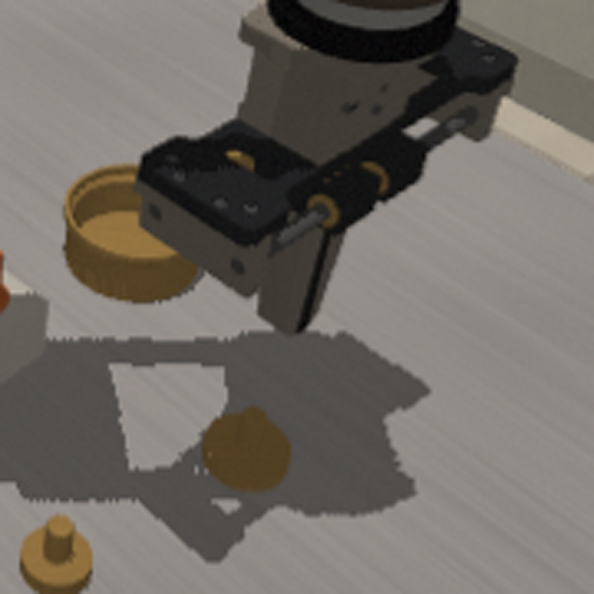

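```bash
python3 - <<'E'
from wm import *
p,d,i=load('side',3)
for z in(.084,.1,.112): print(z,proj(i,[[0.611-.016,-0.307,z],[0.611,-0.307,z],[.611+.016,-.307,z]]).round(1).tolist())
p,d,i=load('wrist',3)
for z in(.084,.1,.112): print(z,proj(i,[[0.611-.016,-0.287,z],[0.611,-0.287,z],[.611+.016,-.287,z]]).round(1).tolist())
o=bot.get_obs();print(o['tool_pos'],camera_info('wrist')['position'],camera_info('wrist')['rotation'].round(3).tolist())
print(snap('scene',3)[2]['position'])
E
```

```text
0.084 [[441.7, 256.0], [448.2, 251.6], [454.5, 247.3]]
0.1 [[443.4, 249.2], [449.9, 244.8], [456.3, 240.6]]
0.112 [[444.7, 243.9], [451.3, 239.6], [457.7, 235.3]]
0.084 [[298.9, 210.5], [320.6, 211.0], [342.2, 211.6]]
0.1 [[297.3, 218.7], [320.7, 219.3], [344.0, 219.9]]
0.112 [[295.9, 225.8], [320.8, 226.4], [345.5, 227.1]]
[ 0.60851061 -0.29471558  0.07903082] [ 0.60649828 -0.21147647  0.27675453] [[1.0, -0.029, -0.011], [0.031, 0.955, 0.296], [0.002, -0.296, 0.955]]
[ 0.95119112 -0.68116633  0.71717705]
```

View pics/scene3.png

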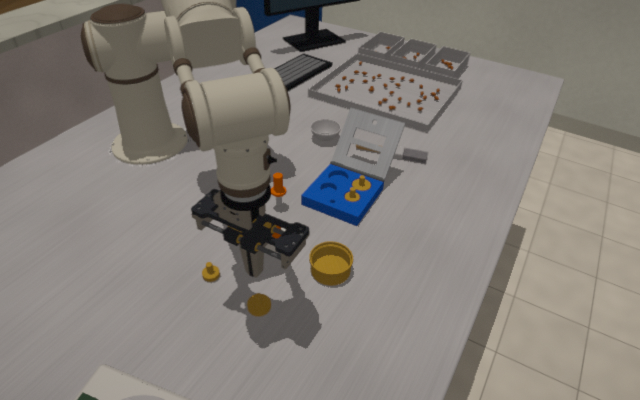

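The grip closed on nothing. In the wrist and side views the fingertips sit about 28 mm above the reported TCP, so they passed over the knob. I'll reopen and go lower, checking the force on the way.

play_rows([
  [0.001, 0.001, 0, 0, 0.4],
  [0.001, 0.001, 0, 0, 0.4],
  [0.001, 0.001, -0.03, 0, 0.4],
  [0.001, 0.001, -0.06, 0, 0.4],
  [0.001, 0.001, -0.07, 0, 0.4],
  [0.001, 0.001, -0.07, 0, 0.4],
])

```text
t: 5.65
tool_pos: [0.6086, -0.293, 0.0072]
eef_rot: [-89.9, 0.1, 1.8]
force: [-0.1, 0.3, 0.7]
opening: 0.399
```

```bash
python3 - <<'E'
from wm import *
o=bot.get_obs();print(o['t'],o['tool_pos'],o['eef_rot'],o['force'])
p,d,i=snap('side',4);q,e,j=snap('wrist',4)
a=cv2.resize(p[190:310,370:500],None,fx=3,fy=3,interpolation=cv2.INTER_CUBIC);b=cv2.resize(q[180:300,250:390],None,fx=3,fy=3,interpolation=cv2.INTER_CUBIC)
cv2.imwrite('pics/c4.png',np.hstack([a,b]))
P=cloud(j,e)
for v in range(224,240,3): print(v,[P[v,u].round(3).tolist() for u in (285,290,350,355)])
E
```

```text
5.65 [ 0.60859738 -0.29301869  0.00718605] [-8.99464274e+01  6.72951287e-02  1.81872401e+00] [-0.11201026  0.26334967  0.67718419]
224 [[0.582, -0.299, -0.001], [0.587, -0.293, 0.014], [0.631, -0.292, 0.013], [0.637, -0.297, 0.0]]
227 [[0.586, -0.285, 0.036], [0.59, -0.285, 0.038], [0.628, -0.284, 0.038], [0.631, -0.283, 0.039]]
230 [[0.587, -0.286, 0.041], [0.59, -0.285, 0.043], [0.628, -0.285, 0.038], [0.631, -0.283, 0.043]]
233 [[0.588, -0.284, 0.047], [0.591, -0.285, 0.047], [0.628, -0.288, 0.038], [0.63, -0.283, 0.048]]
236 [[0.588, -0.285, 0.051], [0.591, -0.285, 0.051], [0.628, -0.289, 0.039], [0.63, -0.284, 0.051]]
239 [[0.589, -0.285, 0.055], [0.592, -0.284, 0.056], [0.629, -0.292, 0.039], [0.63, -0.284, 0.055]]
```

View pics/c4.png

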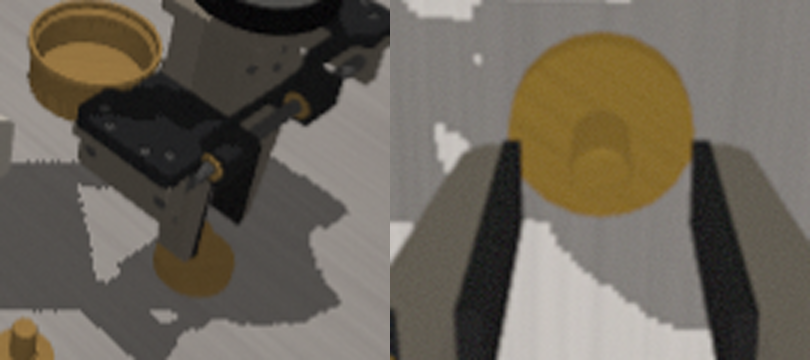

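play_rows([
  [0, 0, -0.01, 0, 0.4],
  [0, 0, -0.017, 0, 0.4],
  [0, 0, -0.017, 0, 0.4],
  [0, 0, -0.017, 0, 0.1],
  [0, 0, -0.017, 0, 0.0],
  [0, 0, -0.017, 0, 0.0],
  [0, 0, -0.017, 0, 0.0],
], newtons=20)

```text
t: 6.62
tool_pos: [0.6091, -0.2935, -0.0089]
eef_rot: [-90.0, -0.0, 1.8]
force: [-1.3, 0.2, 1.2]
opening: 0.144
```

play_rows([
  [0, 0, 0, 0, 0],
  [0, 0, 0.03, 0, 0],
  [0, 0, 0.08, 0, 0],
  [0, 0, 0.14, 0, 0],
  [0, 0.02, 0.16, 0, 0],
  [-0.01, 0.08, 0.16, 0, 0],
  [-0.02, 0.14, 0.16, 0, 0],
  [-0.03, 0.2, 0.16, 0, 0],
])

```text
t: 7.62
tool_pos: [0.5769, -0.0898, 0.1482]
eef_rot: [-89.9, 0.2, 1.8]
force: [0.4, 0.3, -2.5]
opening: 0.144
```

```bash
python3 - <<'E'
from wm import *
o=bot.get_obs();print(o['t'],o['tool_pos'],o['eef_rot'],o['force'],o['opening'])
snap('wrist',5)
E
```

```text
7.625 [ 0.5769024  -0.08977606  0.14822392] [-89.87119845   0.19149405   1.82619385] [ 0.38672821  0.33651498 -2.47990438] 0.14360439959509633
```

View pics/wrist5.png

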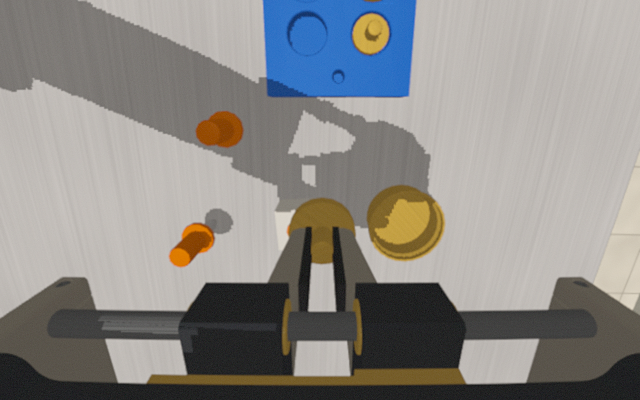

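```bash
cat >> wm.py <<'E'
from scipy.optimize import least_squares
def circ(Q,r):
    # centre of circle of known radius through boundary points
    c0=Q.mean(0);return least_squares(lambda c:np.hypot(*(Q-c).T)-r,c0,loss='soft_l1',f_scale=.001).x
E
python3 - <<'E'
from wm import *
p,d,i=load('wrist',5); hsv=cv2.cvtColor(p,cv2.COLOR_BGR2HSV); P=cloud(i,d)
tp=np.array([0.5769,-0.0898,0.1482])
br=(cv2.inRange(hsv,(14,80,20),(30,255,255))>0)
m=br&(abs(P[...,2]-(tp[2]+.023))<.006)&(np.hypot(P[...,0]-tp[0],P[...,1]-tp[1])<.04)
zt=np.median(P[m][:,2]);print('disc top z-tcp',zt-tp[2],m.sum())
v,u=np.nonzero(m); Q=onz(i,u,v,zt)[:,:2]
# upper-half outline (far side)
cols=np.unique(u); E=np.array([[c,v[u==c].min()] for c in cols]);
E=E[(E[:,0]>cols.min()+2)&(E[:,0]<cols.max()-2)]
B=onz(i,E[:,0].astype(float),E[:,1]-.5,zt)[:,:2]
print('disc centre rel tcp',(circ(B,.023)-tp[:2]).round(4), 'x mid',(Q[:,0].min()+Q[:,0].max())/2-tp[0])
for nm,(x,y) in {'S':(.557,.063)}.items():
    q=(abs(P[...,2]-0.015)<0.005)&(np.hypot(P[...,0]-x,P[...,1]-y)<0.03)
    v,u=np.nonzero(q);Q=onz(i,u,v,0.015)[:,:2];print(nm,len(u),Q.mean(0).round(4),((Q.min(0)+Q.max(0))/2).round(4),np.ptp(Q,axis=0).round(4))
br2=cv2.inRange(hsv,(14,100,40),(30,255,255))>0
q=br2&(abs(P[...,2]-.029)<0.004)&(np.hypot(P[...,0]-.621,P[...,1]-.066)<0.03)
v,u=np.nonzero(q);print('fixS',cv2.minEnclosingCircle(onz(i,u,v,.029)[:,:2].astype(np.float32)))
g=cv2.cvtColor(p,cv2.COLOR_BGR2GRAY);c=g[66:88,326:350];vv,uu=np.nonzero(c<c.mean()-1.2*c.std());print('hole',onz(i,uu.mean()+326,vv.mean()+66,.03),len(uu))
E
```

```text
disc top z-tcp 0.021802844941487015 1607
disc centre rel tcp [0.0009 0.0025] x mid 0.0005449013918710222
S 1252 [0.5568 0.0664] [0.5573 0.0665] [0.0398 0.0389]
fixS ((0.6208886504173279, 0.07180984318256378), 0.023744290694594383)
hole [0.59054763 0.02743595 0.03      ] 67
```

play_rows([
  [-0.012, 0.06, 0, 0, 0],
  [-0.0235, 0.11, -0.01, 0, 0],
  [-0.0235, 0.14, -0.02, 0, 0],
  [-0.0235, 0.153, -0.03, 0, 0],
  [-0.0235, 0.153, -0.03, 0, 0],
  [-0.0235, 0.153, -0.03, 0, 0],
  [-0.0235, 0.153, -0.03, 0, 0],
])

```text
t: 8.55
tool_pos: [0.5561, 0.0585, 0.1213]
eef_rot: [-90.0, -0.1, 1.7]
force: [0.3, -0.3, -1.5]
opening: 0.141
```

```bash
cat >> wm.py <<'E'
def held(k,tp,r,dt):
    p,d,i=load('wrist',k); hsv=cv2.cvtColor(p,cv2.COLOR_BGR2HSV); P=cloud(i,d)
    br=(cv2.inRange(hsv,(14,80,20),(30,255,255))>0)
    m=br&(abs(P[...,2]-(tp[2]+dt))<.006)&(np.hypot(P[...,0]-tp[0],P[...,1]-tp[1])<.04)
    zt=np.median(P[m][:,2]);print('disc top z-tcp',zt-tp[2],m.sum())
    v,u=np.nonzero(m); Q=onz(i,u,v,zt)[:,:2]
    cols=np.unique(u); E=np.array([[c,v[u==c].min()] for c in cols]);
    E=E[(E[:,0]>cols.min()+2)&(E[:,0]<cols.max()-2)]
    B=onz(i,E[:,0].astype(float),E[:,1]-.5,zt)[:,:2]
    print('disc centre rel tcp',(circ(B,r)-tp[:2]).round(4), 'x mid',(Q[:,0].min()+Q[:,0].max())/2-tp[0])
def case(k):
    p,d,i=load('wrist',k); hsv=cv2.cvtColor(p,cv2.COLOR_BGR2HSV); P=cloud(i,d)
    for nm,(x,y) in {'L':(.5555,.1168),'S':(.557,.0635)}.items():
        q=(abs(P[...,2]-0.015)<0.005)&(np.hypot(P[...,0]-x,P[...,1]-y)<0.03)
        v,u=np.nonzero(q)
        if len(u)<9: continue
        Q=onz(i,u,v,0.015)[:,:2];print('rec',nm,len(u),((Q.min(0)+Q.max(0))/2).round(4),np.ptp(Q,axis=0).round(4))
    br=cv2.inRange(hsv,(14,100,30),(30,255,255))>0
    for nm,(x,y,r) in {'L':(.62,.1187,.026),'S':(.621,.066,.021)}.items():
        q=br&(abs(P[...,2]-.029)<0.004)&(np.hypot(P[...,0]-x,P[...,1]-y)<r)
        v,u=np.nonzero(q)
        if len(u)<9: continue
        Q=onz(i,u,v,.029)[:,:2];print('fix',nm,len(u),((Q.min(0)+Q.max(0))/2).round(4),np.ptp(Q,axis=0).round(4))
    h=np.array([.590,.0257,.03]);c=proj(i,h).astype(int)
    g=cv2.cvtColor(p,cv2.COLOR_BGR2GRAY)
    if 15<c[1]<385:
        s=g[c[1]-14:c[1]+14,c[0]-14:c[0]+14].astype(float);vv,uu=np.nonzero(s<np.median(s)-0.5*(np.median(s)-s.min()))
        print('hole',c,onz(i,uu.mean()+c[0]-14,vv.mean()+c[1]-14,.03).round(4),len(uu))
E
python3 - <<'E'
from wm import *
o=bot.get_obs();print(o['t'],o['tool_pos'],o['eef_rot'],o['opening'],abs(o['qvel']).max())
snap('wrist',6); held(6,o['tool_pos'],.023,.023); case(6); case(1)
E
```

```text
8.55 [0.55609271 0.05851766 0.12127497] [-9.00187296e+01 -5.18927818e-02  1.73124374e+00] 0.14068806512180032 0.11612300052610365
disc top z-tcp 0.021594597144605182 1583
disc centre rel tcp [0.0008 0.0022] x mid 0.0011039976281916886
rec L 1828 [0.5558 0.117 ] [0.0503 0.0494]
rec S 979 [0.5574 0.0693] [0.0398 0.0486]
fix L 1379 [0.6193 0.1192] [0.0454 0.0435]
fix S 630 [0.6208 0.0668] [0.0352 0.0349]
hole [350 219] [0.5891 0.0251 0.03  ] 51
rec L 994 [0.5556 0.1167] [0.0494 0.0501]
rec S 543 [0.557  0.0688] [0.0377 0.0489]
fix L 732 [0.6203 0.1193] [0.0439 0.0443]
fix S 354 [0.6206 0.0666] [0.0339 0.0333]
hole [322 167] [0.5905 0.0242 0.03  ] 20
```

View pics/wrist6.png

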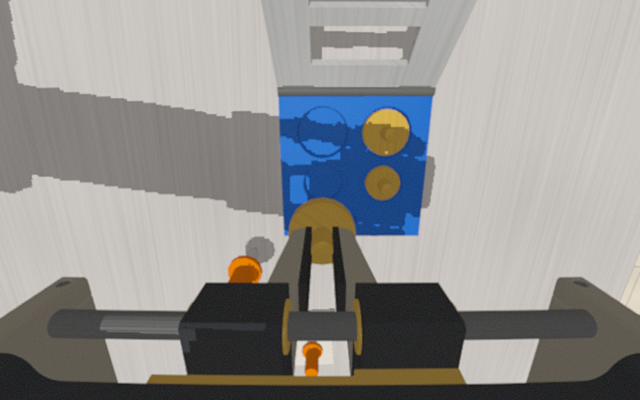

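play_rows([
  [-0.0005, 0.03, -0.01, 0, 0],
  [-0.0005, 0.057, -0.03, 0, 0],
  [-0.0005, 0.057, -0.06, 0, 0],
  [-0.0005, 0.057, -0.08, 0, 0],
  [-0.0005, 0.057, -0.085, 0, 0],
  [-0.0005, 0.057, -0.085, 0, 0],
  [-0.0005, 0.057, -0.085, 0, 0],
])

```text
t: 9.48
tool_pos: [0.5562, 0.1165, 0.0371]
eef_rot: [-90.0, -0.1, 1.8]
force: [0.4, 1.3, -2.3]
opening: 0.144
```

```bash
python3 - <<'E'
from wm import *
o=bot.get_obs();print(o['t'],o['tool_pos'],o['eef_rot'],o['opening'],abs(o['qvel']).max(),o['force'])
p,d,i=snap('wrist',7); held(7,o['tool_pos'],.023,.023); case(7)
q,_,_=snap('side',7)
a=cv2.resize(p[140:300,240:400],None,fx=2.4,fy=2.4,interpolation=cv2.INTER_CUBIC);b=cv2.resize(q[110:230,230:370],None,fx=3.2,fy=3.2,interpolation=cv2.INTER_CUBIC)
cv2.imwrite('pics/c7.png',np.hstack([a,b[:384,:410]]))
E
```

```text
9.475 [0.55619429 0.11645785 0.03713427] [-90.00246261  -0.13641647   1.79703799] 0.14423648785601795 0.13209445419630642 [ 0.44333287  1.34031851 -2.32824467]
disc top z-tcp 0.02162570673455294 1596
disc centre rel tcp [0.0007 0.0022] x mid 0.0011048949426317733
rec L 654 [0.5554 0.1241] [0.0503 0.0285]
rec S 605 [0.5592 0.0551] [0.0209 0.029 ]
fix L 2043 [0.6188 0.1203] [0.0457 0.0458]
fix S 774 [0.6205 0.0739] [0.0355 0.024 ]
hole [356 316] [0.5958 0.0291 0.03  ] 263
```

View pics/c7.png

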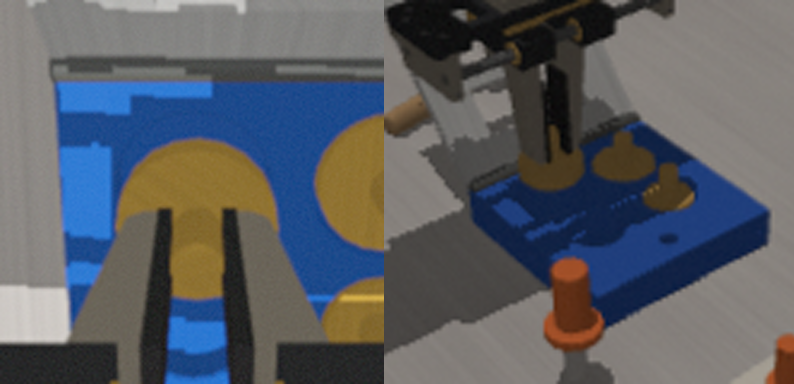

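play_rows([
  [-0.0015, 0.001, -0.005, 0, 0],
  [-0.0015, 0.001, -0.015, 0, 0],
  [-0.0015, 0.001, -0.022, 0, 0],
  [-0.0015, 0.001, -0.027, 0, 0],
  [-0.0015, 0.001, -0.029, 0, 0],
  [-0.0015, 0.001, -0.029, 0, 0],
])

```text
t: 10.32
tool_pos: [0.5534, 0.1177, 0.0067]
eef_rot: [-90.0, 0.0, 1.8]
force: [0.4, 0.4, -2.0]
opening: 0.141
```

play_rows([
  [0, 0, -0.001, 0, 0.3],
  [0, 0, -0.001, 0, 0.35],
  [0, 0, -0.001, 0, 0.35],
  [0, 0, 0.04, 0, 0.35],
  [0, 0, 0.09, 0, 0.35],
  [0, 0, 0.14, 0, 0.35],
  [0, -0.05, 0.14, 0, 0.35],
  [0, -0.05, 0.14, 0, 0.35],
])

```text
t: 11.32
tool_pos: [0.5542, 0.0654, 0.1478]
eef_rot: [-90.1, -0.1, 1.6]
force: [0.2, 0.4, 0.8]
opening: 0.349
```

```bash
python3 - <<'E'
from wm import *
o=bot.get_obs();print(o['t'],o['tool_pos'])
p,d,i=snap('wrist',8);case(8)
q,_,_=snap('side',8)
a=cv2.resize(p[60:220,240:400],None,fx=2.4,fy=2.4,interpolation=cv2.INTER_CUBIC);b=cv2.resize(q[110:230,230:370],None,fx=3.2,fy=3.2,interpolation=cv2.INTER_CUBIC)
cv2.imwrite('pics/c8.png',np.hstack([a,b[:384,:410]]))
P=cloud(i,d);hsv=cv2.cvtColor(p,cv2.COLOR_BGR2HSV)
br=cv2.inRange(hsv,(14,100,30),(30,255,255))>0
q=br&(np.hypot(P[...,0]-.5555,P[...,1]-.117)<.03); zz=P[q][:,2];print(len(zz),np.percentile(zz,[5,25,50,75,95,99]).round(4))
for z,t in((.053,'knob'),(.029,'disc')):
    k=q&(abs(P[...,2]-z)<.004);v,u=np.nonzero(k);print(t,onz(i,u,v,z).mean(0))
E
```

```text
11.325 [0.55419297 0.0654162  0.1478287 ]
rec L 170 [0.5562 0.1168] [0.0492 0.0486]
rec S 832 [0.5577 0.0655] [0.0396 0.0545]
fix L 1136 [0.6194 0.1195] [0.0452 0.0434]
fix S 534 [0.6206 0.0671] [0.0359 0.0346]
hole [349 215] [0.5904 0.0109 0.03  ] 12
1558 [0.0269 0.0276 0.0283 0.0313 0.2826 0.2973]
knob [0.55422524 0.11825656 0.053     ]
disc [0.55422232 0.119168   0.029     ]
```

View pics/c8.png

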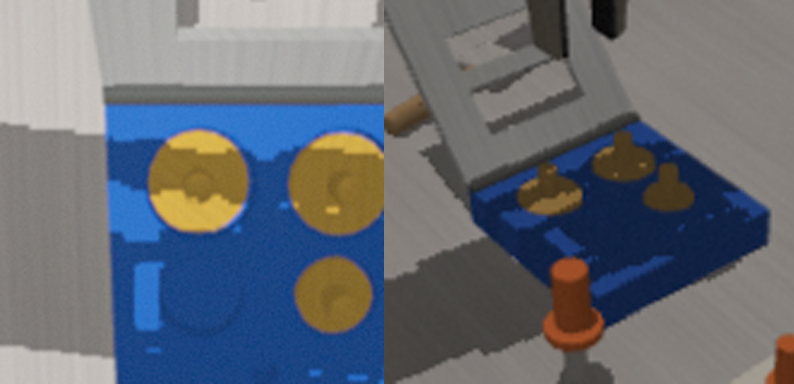

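play_rows([
  [-0.01, -0.06, 0, 0, 0.35],
  [-0.025, -0.12, 0, 0, 0.35],
  [-0.04, -0.18, 0, 0, 0.35],
  [-0.055, -0.24, 0, 0, 0.35],
  [-0.07, -0.3, 0, 0, 0.35],
  [-0.0725, -0.35, -0.02, 0, 0.35],
  [-0.0725, -0.35, -0.06, 0, 0.35],
  [-0.0725, -0.35, -0.07, 0, 0.35],
])

```text
t: 12.42
tool_pos: [0.4793, -0.28, 0.0734]
eef_rot: [-89.7, 0.3, 1.8]
force: [0.4, -0.2, 0.2]
opening: 0.353
```

play_rows([
  [0, 0, -0.03, 0, 0.4],
  [0, 0, -0.04, 0, 0.4],
  [0, 0, -0.04, 0, 0.4],
])

```text
t: 12.8
tool_pos: [0.4812, -0.2815, 0.0369]
eef_rot: [-90.0, 0.0, 1.9]
force: [-0.8, -0.3, 0.3]
opening: 0.4
```

```bash
python3 - <<'E'
from wm import *
o=bot.get_obs();print(o['t'],o['tool_pos'],o['eef_rot'],abs(o['qvel']).max())
p,d,i=snap('wrist',9);wmeas(9)
cv2.imwrite('pics/c9.png',cv2.resize(p[120:300,240:400],None,fx=3,fy=3,interpolation=cv2.INTER_CUBIC))
E
```

```text
12.8 [ 0.48124085 -0.28149737  0.03691406] [-8.99659588e+01  2.69822434e-02  1.88391309e+00] 1.228554077557546
S knob 250 (np.float64(317.7), np.float64(222.4)) [ 0.4792 -0.2807] [ 0.4794 -0.2812] 0.0068594724871218204
S disc 1015 (np.float64(318.5), np.float64(208.8)) [ 0.4795 -0.2787] [ 0.4795 -0.2814] 0.018385887145996094
pin 0.077 164 (np.float64(468.2), np.float64(8.2)) [ 0.5496 -0.1494] [ 0.5499 -0.1471] 0.007699158042669296
pin 0.047 286 (np.float64(442.3), np.float64(24.7)) [ 0.549  -0.1493] [ 0.5501 -0.1452] 0.01268956158310175
```

View pics/c9.png

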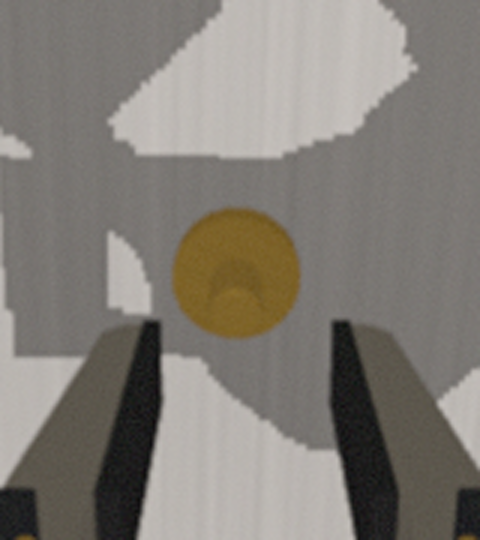

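play_rows([
  [-0.001, 0.0005, -0.025, 0, 0.4],
  [-0.001, 0.0005, -0.042, 0, 0.35],
  [-0.001, 0.0005, -0.046, 0, 0.35],
  [-0.001, 0.0005, -0.046, 0, 0.1],
  [-0.001, 0.0005, -0.046, 0, 0],
  [-0.001, 0.0005, -0.046, 0, 0],
  [-0.001, 0.0005, -0.046, 0, 0],
  [-0.001, 0.0005, -0.046, 0, 0],
], newtons=20)

```text
t: 13.85
tool_pos: [0.4805, -0.2824, -0.0085]
eef_rot: [-90.1, -0.0, 1.8]
force: [-1.0, 0.4, 4.2]
opening: 0.144
```

play_rows([
  [0, 0, 0.03, 0, 0],
  [0, 0, 0.09, 0, 0],
  [0.01, 0.02, 0.145, 0, 0],
  [0.025, 0.08, 0.156, 0, 0],
  [0.04, 0.14, 0.156, 0, 0],
  [0.055, 0.2, 0.156, 0, 0],
  [0.07, 0.26, 0.156, 0, 0],
  [0.0765, 0.32, 0.15, 0, 0],
])

```text
t: 14.85
tool_pos: [0.557, 0.0402, 0.1408]
eef_rot: [-90.0, -0.0, 1.8]
force: [2.0, -0.1, -0.6]
opening: 0.144
```

play_rows([
  [0, 0.025, -0.03, 0, 0],
  [0, 0.025, -0.07, 0, 0],
  [0, 0.025, -0.1, 0, 0],
  [0, 0.025, -0.105, 0, 0],
  [0, 0.025, -0.105, 0, 0],
  [0, 0.025, -0.105, 0, 0],
])

```text
t: 15.6
tool_pos: [0.5579, 0.0629, 0.0375]
eef_rot: [-90.0, -0.2, 1.8]
force: [-0.5, -0.1, -0.5]
opening: 0.141
```

```bash
python3 - <<'E'
from wm import *
o=bot.get_obs();print(o['t'],o['tool_pos'],o['eef_rot'],o['opening'],abs(o['qvel']).max(),o['force'])
p,d,i=snap('wrist',10); held(10,o['tool_pos'],.018,.022); case(10)
q,_,_=snap('side',10)
a=cv2.resize(p[140:300,240:400],None,fx=2.4,fy=2.4,interpolation=cv2.INTER_CUBIC);b=cv2.resize(q[110:230,230:370],None,fx=3.2,fy=3.2,interpolation=cv2.INTER_CUBIC)
cv2.imwrite('pics/c10.png',np.hstack([a,b[:384,:410]]))
P=cloud(i,d);hsv=cv2.cvtColor(p,cv2.COLOR_BGR2HSV)
br=cv2.inRange(hsv,(14,100,30),(30,255,255))>0
q=br&(np.hypot(P[...,0]-.5545,P[...,1]-.118)<.028)
for z,t in((.053,'knob'),(.029,'disc')):
    k=q&(abs(P[...,2]-z)<.004);v,u=np.nonzero(k);print(t,onz(i,u,v,z).mean(0),len(u))
E
```

```text
15.6 [0.55793715 0.06293404 0.0374925 ] [-90.01936143  -0.16967886   1.80511629] 0.14070593650460503 0.18324102390916314 [-0.45403297 -0.11833357 -0.46705036]
disc top z-tcp 0.02129828554117722 821
disc centre rel tcp [0.0005 0.0018] x mid 0.0005654658513279953
rec L 322 [0.5572 0.1165] [0.0485 0.0493]
rec S 655 [0.5572 0.0742] [0.0405 0.0374]
fix L 2544 [0.6192 0.1194] [0.046  0.0442]
fix S 1101 [0.6205 0.0674] [0.0361 0.0352]
hole [358 262] [0.5964 0.0321 0.03  ] 129
knob [0.55430666 0.1189775  0.053     ] 335
disc [0.55435338 0.11946752 0.029     ] 2653
```

View pics/c10.png

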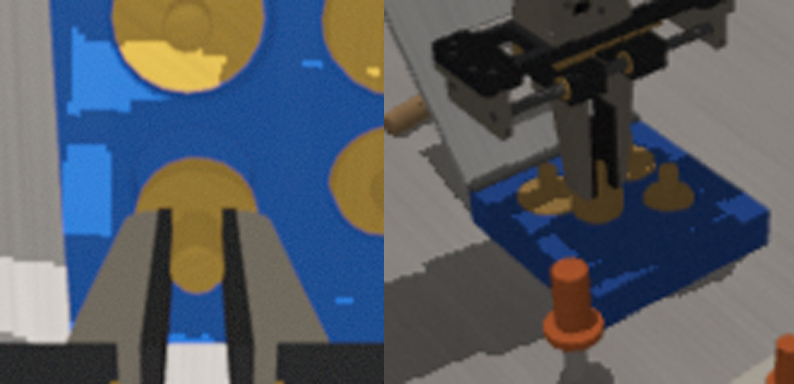

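play_rows([
  [-0.001, 0.0018, -0.005, 0, 0],
  [-0.001, 0.0018, -0.015, 0, 0],
  [-0.001, 0.0018, -0.022, 0, 0],
  [-0.001, 0.0018, -0.028, 0, 0],
  [-0.001, 0.0018, -0.03, 0, 0],
  [-0.001, 0.0018, -0.03, 0, 0],
])

```text
t: 16.45
tool_pos: [0.5552, 0.065, 0.0065]
eef_rot: [-90.0, 0.1, 1.8]
force: [-5.1, -0.3, 7.7]
opening: 0.145
```

play_rows([
  [0, 0, 0, 0, 0.3],
  [0, 0, 0, 0, 0.35],
  [0, 0, 0, 0, 0.35],
  [0, 0, 0.04, 0, 0.35],
  [0, 0, 0.09, 0, 0.35],
  [0, 0, 0.14, 0, 0.35],
  [0, -0.02, 0.15, 0, 0.35],
  [0, -0.02, 0.15, 0, 0.35],
])

```text
t: 17.45
tool_pos: [0.5558, 0.0437, 0.1559]
eef_rot: [-90.0, -0.0, 1.7]
force: [-0.5, 0.8, -0.2]
opening: 0.347
```

```bash
python3 - <<'E'
from wm import *
o=bot.get_obs();print(o['t'],o['tool_pos'])
p,d,i=snap('wrist',11);case(11)
q,_,_=snap('side',11)
a=cv2.resize(p[60:220,240:400],None,fx=2.4,fy=2.4,interpolation=cv2.INTER_CUBIC);b=cv2.resize(q[110:230,230:370],None,fx=3.2,fy=3.2,interpolation=cv2.INTER_CUBIC)
cv2.imwrite('pics/c11.png',np.hstack([a,b[:384,:410]]))
P=cloud(i,d);hsv=cv2.cvtColor(p,cv2.COLOR_BGR2HSV)
br=cv2.inRange(hsv,(14,100,30),(30,255,255))>0
q=br&(np.hypot(P[...,0]-.557,P[...,1]-.065)<.024)
for z,t in((.053,'knob'),(.029,'disc')):
    k=q&(abs(P[...,2]-z)<.005);v,u=np.nonzero(k);print(t,onz(i,u,v,z).mean(0),len(u),np.median(P[k][:,2]))
# plate
P=cloud(i,d)
s,ds,si=load('side',11);P=cloud(si,ds)
pl=(P[...,0]>0.5)&(P[...,0]<0.68)&(P[...,1]>0.165)&(P[...,1]<0.30)&(P[...,2]>0.06)&(P[...,2]<0.16)&(ds>0)
q=P[pl];c=q.mean(0);V=np.linalg.svd(q-c,full_matrices=False)[2];print(c,V[2],np.percentile(q,[0.5,99.5],axis=0))
E
```

```text
17.45 [0.55578929 0.04374818 0.15587399]
rec L 187 [0.5558 0.1169] [0.0497 0.0501]
rec S 113 [0.5573 0.0686] [0.0398 0.0495]
fix L 1171 [0.6195 0.1194] [0.0456 0.0438]
fix S 549 [0.6203 0.0662] [0.0352 0.034 ]
hole [349 196] [0.5911 0.0246 0.03  ] 40
knob [0.55567434 0.06612515 0.053     ] 126 0.05161917796846338
disc [0.55601253 0.06652421 0.029     ] 550 0.027738003357870772
[0.56709542 0.22418478 0.10832196] [-0.01986521  0.75584469 -0.65444952] [[0.51079053 0.18147474 0.06073273]
 [0.66145029 0.25784298 0.14616043]]
```

View pics/c11.png

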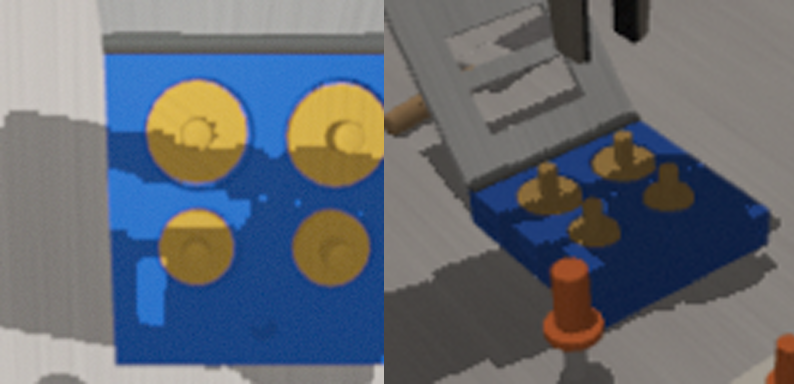

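View pics/side11.png

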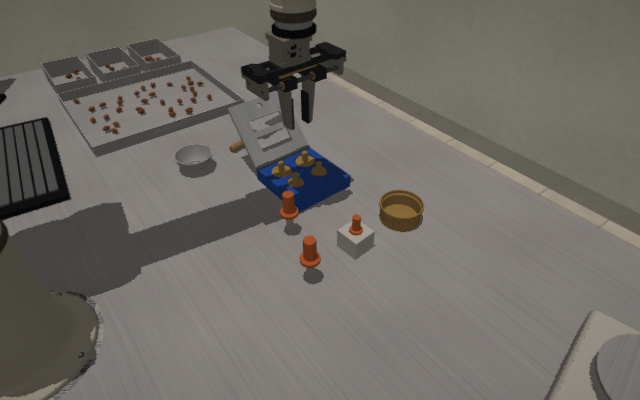

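Both weights are seated, with disc tops level with the case. Next I'll bring the closed fingers behind the plate's free edge.

play_rows([
  [0.01, 0.02, 0.025, 0, 0],
  [0.02, 0.07, 0.03, 0, 0],
  [0.033, 0.13, 0.03, 0, 0],
  [0.033, 0.19, 0.03, 0, 0],
  [0.033, 0.245, 0.03, 0, 0],
  [0.033, 0.247, 0.01, 0, 0],
  [0.033, 0.247, -0.03, 0, 0],
  [0.033, 0.247, -0.06, 0, 0],
])

```text
t: 18.55
tool_pos: [0.5862, 0.2905, 0.0911]
eef_rot: [-90.1, 0.3, 1.8]
force: [0.9, 0.8, -0.2]
opening: 0.005
```

```bash
python3 - <<'E'
from wm import *
o=bot.get_obs();print(o['t'],o['tool_pos'],o['force'],o['opening'])
q,_,_=snap('side',12);s,_,_=snap('scene',12)
cv2.imwrite('pics/c12.png',np.hstack([cv2.resize(q[60:220,200:360],None,fx=2.4,fy=2.4),cv2.resize(s[60:220,280:440],None,fx=2.4,fy=2.4)]))
E
```

```text
18.55 [0.58622076 0.29045994 0.09109127] [ 0.91571961  0.76960037 -0.23550442] 0.005376613373422548
```

View pics/c12.png

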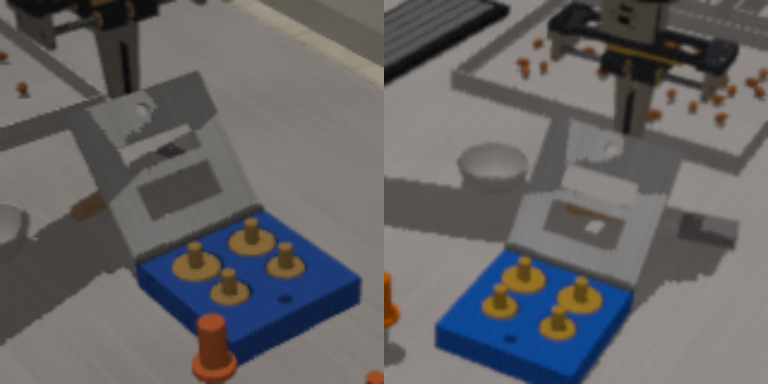

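play_rows([
  [0, -0.012, 0, 0, 0],
  [0, -0.026, 0.006, 0, 0],
  [0, -0.04, 0.018, 0, 0],
  [0, -0.064, 0.031, 0, 0],
  [0, -0.089, 0.039, 0, 0],
  [0, -0.115, 0.043, 0, 0],
  [0, -0.139, 0.043, 0, 0],
  [0, -0.163, 0.038, 0, 0],
])

```text
t: 19.65
tool_pos: [0.5901, 0.1273, 0.1365]
eef_rot: [-90.0, -0.3, 1.8]
force: [1.3, 1.5, -1.0]
opening: 0.004
```

```bash
python3 - <<'E'
from wm import *
o=bot.get_obs();print(o['t'],o['tool_pos'],o['force'],o['opening'])
q,_,_=snap('side',13);s,_,_=snap('scene',13)
cv2.imwrite('pics/c13.png',np.hstack([cv2.resize(q[60:220,200:360],None,fx=2.4,fy=2.4),cv2.resize(s[60:220,280:440],None,fx=2.4,fy=2.4)]))
E
```

```text
19.65 [0.59014302 0.12728037 0.13654931] [ 1.32791883  1.52216165 -1.02688002] 0.004475042507673047
```

View pics/c13.png

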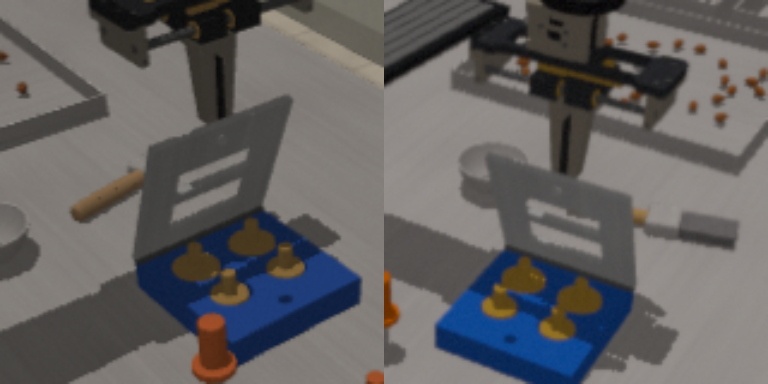

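play_rows([
  [0, -0.022, -0.0085, 0, 0],
  [0, -0.043, -0.021, 0, 0],
  [0, -0.061, -0.037, 0, 0],
  [0, -0.07, -0.047, 0, 0],
  [0, -0.076, -0.056, 0, 0],
  [0, -0.087, -0.077, 0, 0],
  [0, -0.091, -0.088, 0, 0],
  [0, -0.095, -0.1, 0, 0],
])

```text
t: 20.75
tool_pos: [0.5884, 0.0341, 0.0332]
eef_rot: [-90.0, 0.0, 1.8]
force: [-0.3, -0.3, 0.5]
opening: 0.003
```

```bash
python3 - <<'E'
from wm import *
o=bot.get_obs();print(o['t'],o['tool_pos'],o['force'],o['opening'])
q,_,_=snap('side',14);s,_,_=snap('scene',14)
cv2.imwrite('pics/c14.png',np.hstack([cv2.resize(q[60:220,200:360],None,fx=2.4,fy=2.4),cv2.resize(s[60:220,280:440],None,fx=2.4,fy=2.4)]))
E
```

```text
20.75 [0.5884351  0.03413739 0.03323167] [-0.31414201 -0.2864901   0.48392714] 0.0026927306427035475
```

View pics/c14.png

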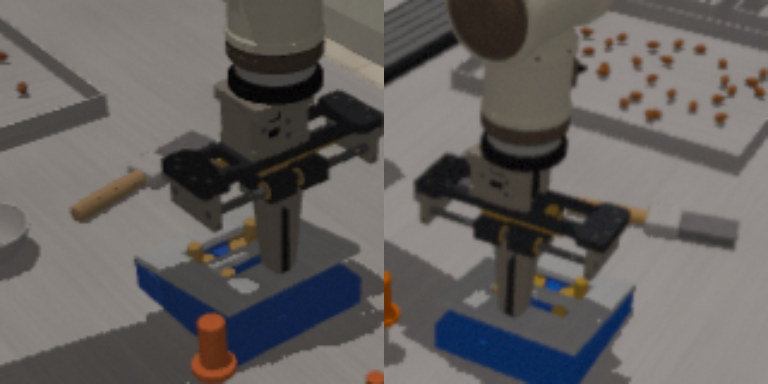

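play_rows([
  [0, -0.002, -0.008, 0, 0],
  [0, -0.003, -0.015, 0, 0],
  [0, -0.003, -0.02, 0, 0],
  [0, -0.003, -0.023, 0, 0],
  [0, -0.003, -0.024, 0, 0],
])

```text
t: 21.48
tool_pos: [0.5893, 0.0303, 0.0106]
eef_rot: [-90.1, -0.1, 1.8]
force: [0.1, -3.2, 7.1]
opening: 0.0
```

play_rows([
  [0, 0, -0.001, 0, 0],
  [0, 0, -0.002, 0, 0],
  [0, 0, -0.002, 0, 0],
])

```text
t: 21.85
tool_pos: [0.5895, 0.0301, 0.009]
eef_rot: [-90.1, -0.1, 1.8]
force: [-1.3, -3.3, 7.1]
opening: -0.001
```

play_rows([
  [0, 0, -0.001, 0, 0],
  [0, 0, -0.0025, 0, 0],
  [0, 0, -0.0025, 0, 0],
])

```text
t: 22.22
tool_pos: [0.5898, 0.0301, 0.0081]
eef_rot: [-90.1, -0.1, 1.8]
force: [-5.7, -3.4, 15.6]
opening: 0.008
```

play_rows([
  [0, 0, 0.04, 0, 0.2],
  [0, -0.01, 0.09, 0, 0.4],
  [0, -0.04, 0.135, 0, 0.4],
  [0, -0.066, 0.145, 0, 0.4],
  [0, -0.066, 0.145, 0, 0.4],
  [0, -0.066, 0.145, 0, 0.4],
  [0, -0.066, 0.145, 0, 0.4],
])

```text
t: 23.1
tool_pos: [0.5877, -0.0338, 0.1489]
eef_rot: [-89.9, 0.1, 1.9]
force: [0.6, 0.2, 0.2]
opening: 0.405
```

```bash
python3 - <<'E'
from wm import *
o=bot.get_obs();print(o['t'],o['tool_pos'],o['force'],o['eef_rot'],abs(o['qvel']).max())
p,d,i=snap('wrist',15);q,_,_=snap('side',15)
P=cloud(i,d)
c=proj(i,[.5902,.025,.046]).astype(int);print(c)
cv2.imwrite('pics/c15.png',np.hstack([cv2.resize(p[c[1]-60:c[1]+100,c[0]-80:c[0]+80],None,fx=2.4,fy=2.4,interpolation=cv2.INTER_CUBIC),cv2.resize(q[110:230,230:350],None,fx=3.2,fy=3.2)]))
g=cv2.cvtColor(p,cv2.COLOR_BGR2GRAY)
m=(P[...,2]>.035)&(P[...,2]<.065)&(P[...,0]>.52)&(P[...,0]<.66)&(P[...,1]>0.0)&(P[...,1]<.05)
q=P[m];A=np.c_[q[:,:2],np.ones(len(q))];co=np.linalg.lstsq(A,q[:,2],rcond=None)[0];print('plate fit',co,'z at hole',co@[.59,.025,1],len(q))
E
```

```text
23.1 [ 0.58765872 -0.0337965   0.14889334] [0.57911557 0.18352615 0.24150589] [-89.93761274   0.13713075   1.87866804] 0.3338226095329339
[325 131]
plate fit [ 0.00249586 -0.0693971   0.04650551] z at hole 0.046243143136624594 5601
```

View pics/c15.png

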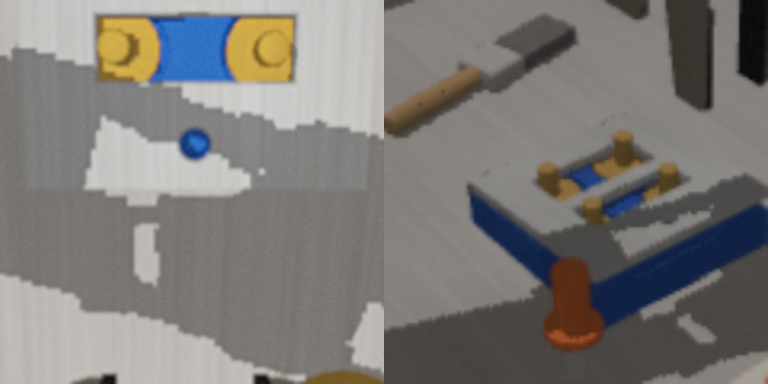

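View pics/wrist15.png

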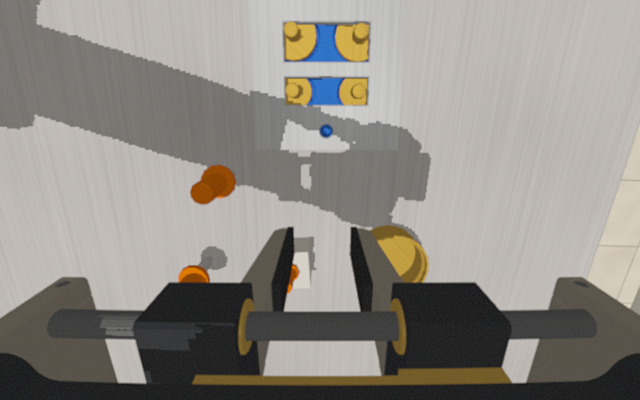

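```bash
cat >> wm.py <<'E'
def lidhole(k,z=.046):
    p,d,i=load('wrist',k); hsv=cv2.cvtColor(p,cv2.COLOR_BGR2HSV)
    c=proj(i,[.5902,.025,z]).astype(int); w=16
    m=cv2.inRange(hsv,(100,110,20),(130,255,255))
    M=np.zeros_like(m);M[max(0,c[1]-w):c[1]+w,c[0]-w:c[0]+w]=m[max(0,c[1]-w):c[1]+w,c[0]-w:c[0]+w]
    v,u=np.nonzero(M);Q=onz(i,u,v,z)[:,:2];print('lidhole',(u.mean(),v.mean()),((Q.min(0)+Q.max(0))/2).round(4),Q.mean(0).round(4),np.ptp(Q,axis=0),len(u))
E
python3 - <<'E'
from wm import *
lidhole(15)
wmeas(11);wmeas(15)
E
```

```text
lidhole (np.float64(325.68695652173915), np.float64(130.48695652173913)) [0.5905 0.0263] [0.5906 0.0263] [0.011518   0.01127884] 115
pin 0.077 14 (np.float64(312.1), np.float64(342.1)) [ 0.5507 -0.1467] [ 0.5512 -0.1457] 0.004423479083925486
pin 0.077 32 (np.float64(289.2), np.float64(287.3)) [ 0.5561 -0.1418] [ 0.5548 -0.1415] 0.006689103785902262
pin 0.047 64 (np.float64(294.7), np.float64(271.2)) [ 0.5594 -0.1402] [ 0.5574 -0.1414] 0.009791837073862553
```

play_rows([
  [-0.01, -0.05, 0, 0, 0.4],
  [-0.03, -0.11, 0, 0, 0.4],
  [-0.0375, -0.15, -0.01, 0, 0.4],
  [-0.0375, -0.165, -0.03, 0, 0.4],
  [-0.0375, -0.165, -0.03, 0, 0.4],
  [-0.0375, -0.165, -0.03, 0, 0.4],
])

```text
t: 23.95
tool_pos: [0.5513, -0.1984, 0.12]
eef_rot: [-89.9, 0.0, 1.9]
force: [-0.4, -0.1, -0.0]
opening: 0.397
```

```bash
python3 - <<'E'
from wm import *
o=bot.get_obs();print(o['t'],o['tool_pos'],o['force'],o['eef_rot'],abs(o['qvel']).max())
snap('wrist',16);wmeas(16)
p,d,i=load('wrist',16);P=cloud(i,d)
m=(abs(P[...,2]-.042)<.004)&(np.hypot(P[...,0]-.55,P[...,1]+.146)<.045)
v,u=np.nonzero(m);print(cv2.minAreaRect((1000*onz(i,u,v,.042)[:,:2]).astype(np.float32)))
E
```

```text
23.95 [ 0.55134042 -0.19840733  0.12004695] [-0.40310125 -0.06736777 -0.04045791] [-8.99450895e+01  2.51270449e-02  1.90794599e+00] 0.7911739473311279
pin 0.077 48 (np.float64(323.5), np.float64(143.9)) [ 0.5521 -0.1449] [ 0.551  -0.1433] 0.007530333008617163
pin 0.047 136 (np.float64(325.9), np.float64(136.5)) [ 0.5544 -0.1416] [ 0.5514 -0.1436] 0.012115143239498138
((551.0186157226562, -143.575927734375), (49.88436508178711, 49.01543426513672), 4.96812105178833)
```

View pics/wrist16.png

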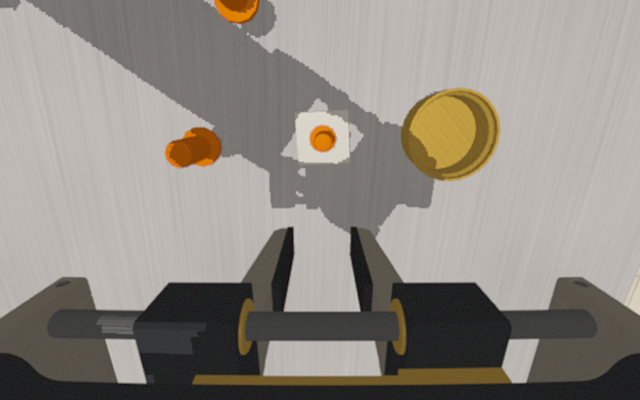

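play_rows([
  [0, 0.04, -0.01, 0, 0.4],
  [0, 0.0555, -0.03, 0, 0.4],
  [0, 0.0555, -0.07, 0, 0.4],
  [0, 0.0555, -0.09, 0, 0.4],
  [0, 0.0555, -0.098, 0, 0.4],
  [0, 0.0555, -0.098, 0, 0.4],
])

```text
t: 24.75
tool_pos: [0.5514, -0.1441, 0.0227]
eef_rot: [-90.0, -0.0, 1.9]
force: [-0.4, 0.1, 0.8]
opening: 0.403
```

```bash
python3 - <<'E'
from wm import *
o=bot.get_obs();print(o['t'],o['tool_pos'],o['force'],o['eef_rot'],abs(o['qvel']).max())
p,d,i=snap('wrist',17);q,e,j=snap('side',17)
cv2.imwrite('pics/c17.png',np.hstack([cv2.resize(p[180:300,260:380],None,fx=3.2,fy=3.2,interpolation=cv2.INTER_CUBIC),cv2.resize(q[160:280,310:430],None,fx=3.2,fy=3.2,interpolation=cv2.INTER_CUBIC)]))
E
```

```text
24.75 [ 0.5514354  -0.14405181  0.02274105] [-0.39885716  0.10615506  0.77241414] [-9.00069054e+01 -2.15244445e-02  1.86963992e+00] 1.0213685448070027
```

View pics/c17.png

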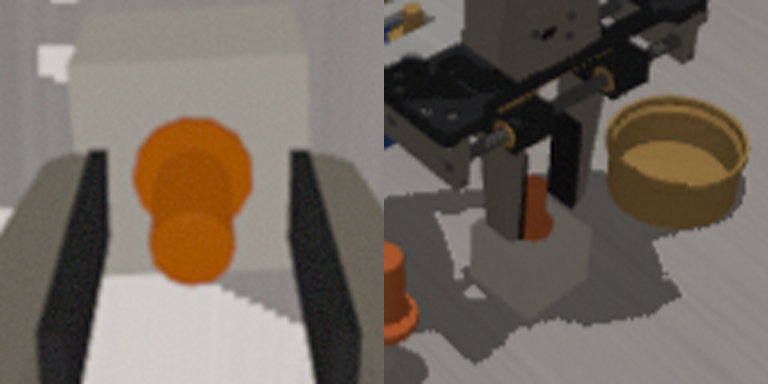

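play_rows([
  [-0.001, 0, 0, 0, 0.3],
  [-0.001, 0, 0, 0, 0.1],
  [-0.001, 0, 0, 0, 0],
  [-0.001, 0, 0, 0, 0],
  [-0.001, 0, 0, 0, 0],
  [-0.001, 0, 0, 0, 0],
], newtons=50)

```text
t: 25.6
tool_pos: [0.5504, -0.1448, 0.0228]
eef_rot: [-90.0, -0.0, 1.8]
force: [-0.2, -0.1, 4.7]
opening: 0.16
```

play_rows([
  [0, 0, 0.02, 0, 0],
  [0, 0, 0.06, 0, 0],
  [0, 0.02, 0.095, 0, 0],
  [0.01, 0.07, 0.1, 0, 0],
  [0.03, 0.12, 0.1, 0, 0],
  [0.0405, 0.16, 0.09, 0, 0],
  [0.0405, 0.1705, 0.08, 0, 0],
  [0.0405, 0.1705, 0.08, 0, 0],
])

```text
t: 26.6
tool_pos: [0.589, 0.0262, 0.1005]
eef_rot: [-90.0, 0.2, 1.9]
force: [0.0, -0.1, 0.4]
opening: 0.165
```

play_rows([
  [0, 0, -0.01, 0, 0],
  [0, 0, -0.02, 0, 0],
  [0, 0, -0.02, 0, 0],
  [0, 0, -0.02, 0, 0],
])

```text
t: 27.1
tool_pos: [0.5906, 0.0255, 0.0824]
eef_rot: [-90.0, -0.0, 1.8]
force: [0.1, 0.1, -0.6]
opening: 0.163
```

```bash
python3 - <<'E'
from wm import *
o=bot.get_obs();print(o['t'],o['tool_pos'],o['force'],o['eef_rot'],abs(o['qvel']).max(),o['opening'])
p,d,i=snap('wrist',18);q,e,j=snap('side',18);s,f,l=snap('scene',18)
cv2.imwrite('pics/c18.png',np.hstack([cv2.resize(a,None,fx=3,fy=3,interpolation=cv2.INTER_CUBIC) for a in (p[180:300,280:366],q[130:250,280:366],s[140:260,305:391])]))
E
```

```text
27.1 [0.59059369 0.02554759 0.08239035] [ 0.0768072   0.08340793 -0.59034158] [-9.00031550e+01 -6.24475354e-03  1.78760533e+00] 0.44718113932182085 0.1630783861226771
```

View pics/c18.png

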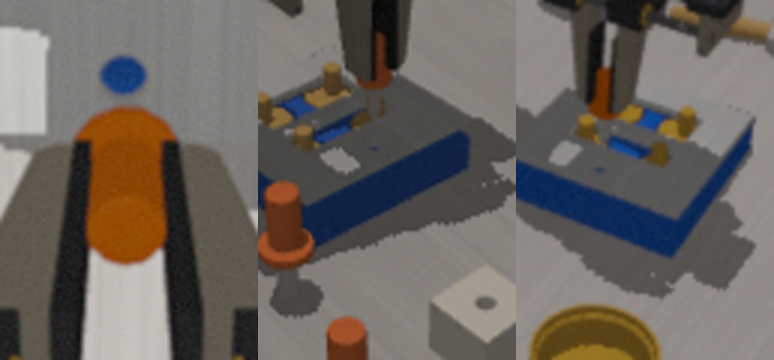

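View pics/wrist18.png

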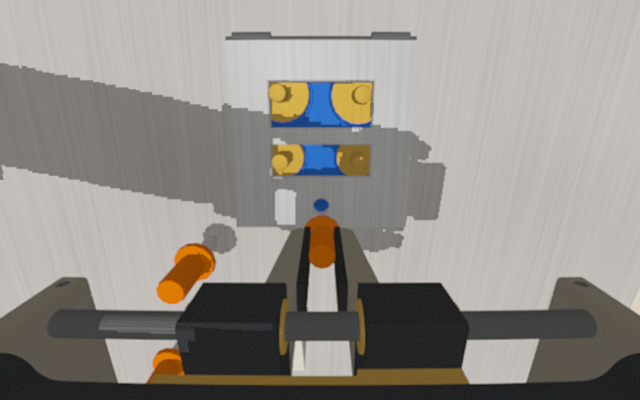

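```bash
python3 - <<'E'
from wm import *
lidhole(18)
for n in('side','scene'):
    p,d,i=load(n,18)
    g=cv2.cvtColor(p,cv2.COLOR_BGR2GRAY)
    u0,v0=(318.7,179.3) if n=='side' else (332.3,196.7)
    print(n,'hole',onz(i,u0,v0,.046).round(4))
    # pin flange orange centroid by depth
    P=cloud(i,d);hsv=cv2.cvtColor(p,cv2.COLOR_BGR2HSV)
    o=cv2.inRange(hsv,(0,120,40),(16,255,255))>0
    m=o&(np.hypot(P[...,0]-.59,P[...,1]-.026)<.03)
    v,u=np.nonzero(m);print(np.percentile(P[m],[2,50,98],axis=0).round(4).tolist())
    a=cv2.resize(p[int(v0)-40:int(v0)+15,int(u0)-35:int(u0)+35],None,fx=8,fy=8,interpolation=cv2.INTER_CUBIC);cv2.imwrite(f'pics/{n}18z.png',cv2.convertScaleAbs(a,alpha=1.5))
    for pt in([.5906,.0257,.069],[.5906,.0257,.096],[.5906,.0257,.046]):print(pt,proj(i,pt).round(1),((proj(i,pt)-[int(u0)-35,int(v0)-40])*8).round(0))
E
```

```text
lidhole (np.float64(320.68888888888887), np.float64(204.6962962962963)) [0.5909 0.0275] [0.5907 0.0274] [0.01221222 0.0102415 ] 135
side hole [0.5906 0.0222 0.046 ]
[[0.5812, 0.0122, 0.1032], [0.5922, 0.0186, 0.1158], [0.6014, 0.0271, 0.1388]]
[0.5906, 0.0257, 0.069] [317.6 169.9] [277. 247.]
[0.5906, 0.0257, 0.096] [317.5 159.4] [276. 163.]
[0.5906, 0.0257, 0.046] [317.7 178.5] [278. 316.]
scene hole [0.5884 0.0242 0.046 ]
[[0.5784, 0.0134, 0.1056], [0.5891, 0.0198, 0.1226], [0.6003, 0.0282, 0.1501]]
[0.5906, 0.0257, 0.069] [333.9 189.1] [295. 264.]
[0.5906, 0.0257, 0.096] [334.5 179.8] [300. 190.]
[0.5906, 0.0257, 0.046] [333.5 196.7] [292. 325.]
```

View pics/side18z.png

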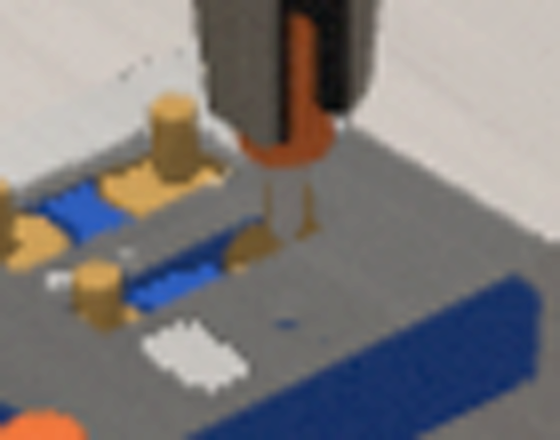

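View pics/scene18z.png

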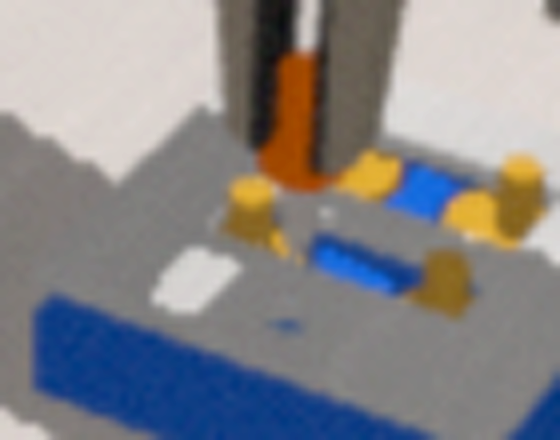

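play_rows([
  [0, 0.0006, -0.01, 0, 0],
  [0, 0.0006, -0.02, 0, 0],
  [0, 0.0006, -0.028, 0, 0],
  [0, 0.0006, -0.034, 0, 0],
  [0, 0.0006, -0.037, 0, 0],
])

```text
t: 27.88
tool_pos: [0.5903, 0.0266, 0.0447]
eef_rot: [-90.0, 0.0, 1.8]
force: [0.4, 0.5, -0.7]
opening: 0.167
```

play_rows([
  [0, 0, -0.003, 0, 0],
  [0, 0, -0.006, 0, 0],
  [0, 0, -0.009, 0, 0],
  [0, 0, -0.01, 0, 0],
])

```text
t: 28.38
tool_pos: [0.5906, 0.0262, 0.0354]
eef_rot: [-90.0, -0.0, 1.8]
force: [-0.5, -0.7, 2.3]
opening: 0.16
```

play_rows([
  [0, 0, -0.003, 0, 0],
  [0, 0, -0.006, 0, 0],
  [0, 0, -0.009, 0, 0],
  [0, 0, -0.012, 0, 0],
  [0, 0, -0.012, 0, 0],
])

```text
t: 29.0
tool_pos: [0.5907, 0.026, 0.0233]
eef_rot: [-90.1, -0.0, 1.8]
force: [-1.8, -4.8, 2.6]
opening: 0.16
```

play_rows([
  [0, 0, -0.002, 0, 0],
  [0, 0, -0.004, 0, 0],
  [0, 0, -0.004, 0, 0],
])

```text
t: 29.38
tool_pos: [0.5909, 0.0257, 0.0199]
eef_rot: [-90.1, -0.0, 1.8]
force: [-3.7, -6.2, 6.5]
opening: 0.161
```

play_rows([
  [-0.0005, -0.001, -0.001, 0, 0],
  [-0.0005, -0.001, -0.002, 0, 0],
  [-0.0005, -0.001, -0.002, 0, 0],
])

```text
t: 29.75
tool_pos: [0.5909, 0.0255, 0.0187]
eef_rot: [-90.0, -0.1, 1.8]
force: [-2.7, -3.3, 9.2]
opening: 0.162
```

play_rows([
  [-0.0005, -0.0005, -0.001, 0, 0],
  [-0.0005, -0.0005, -0.0025, 0, 0],
  [-0.0005, -0.0005, -0.0025, 0, 0],
])

```text
t: 30.12
tool_pos: [0.5912, 0.0253, 0.0183]
eef_rot: [-90.0, -0.2, 1.8]
force: [-7.4, -1.5, 21.4]
opening: 0.162
```

```bash
python3 - <<'E'
from wm import *
o=bot.get_obs();print(o['t'],o['tool_pos'],o['force'],o['eef_rot'],abs(o['qvel']).max(),o['opening'])
p,d,i=snap('wrist',20);q,e,j=snap('side',20);s,f,l=snap('scene',20)
cv2.imwrite('pics/c20.png',np.hstack([cv2.resize(a,None,fx=3.2,fy=3.2,interpolation=cv2.INTER_CUBIC) for a in (p[130:270,280:366],q[110:250,270:356],s[130:270,295:381])]))
for P,D in((cloud(i,d),p),(cloud(j,e),q)):
    g=cv2.cvtColor(D,cv2.COLOR_BGR2HSV)[...,1]
    m=(P[...,2]>.03)&(P[...,2]<.06)&(P[...,0]>.52)&(P[...,0]<.655)&(P[...,1]>0.012)&(P[...,1]<.15)&(g<60)
    X=P[m]
    for _ in range(4):
        A=np.c_[X[:,:2],np.ones(len(X))];co=np.linalg.lstsq(A,X[:,2],rcond=None)[0];r=abs(A@co-X[:,2]);X=X[r<.003]
    print('plate',co,'z@hole',co@[.59,.026,1],'z@hinge',co@[.59,.155,1],len(X))
E
```

```text
30.125 [0.59119655 0.02528851 0.01829163] [-7.3921167  -1.4622895  21.44262703] [-89.99551066  -0.15383235   1.83158052] 0.1430728448293084 0.16236499697819
plate [0.0002628  0.00294068 0.03626804] z@hole 0.0364995419718704 z@hinge 0.03687888939104531 31668
plate [ 0.00013161 -0.00047334  0.03914582] z@hole 0.03921116889600553 z@hinge 0.03915010762327529 908
```

View pics/c20.png

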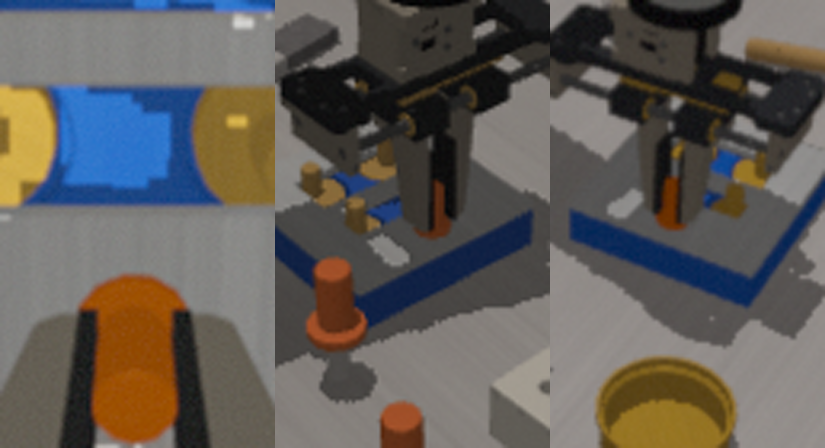

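play_rows([
  [0, 0, 0, 0, 0],
  [0, 0, 0, 0, 0],
  [0, 0, 0, 0, 0],
  [0, 0, 0, 0, 0],
])

```text
t: 30.78
tool_pos: [0.5912, 0.0253, 0.0183]
eef_rot: [-90.0, -0.2, 1.8]
force: [-6.9, -1.7, 20.9]
opening: 0.16
```

```bash
python3 -c "
from h import *
print(workorder.close_job())"
```

```text
the job is handed in; nothing more can be done
None
```

The job is done and handed in at about 31 s. Both weights are in their recesses, the plate is shut, and the pin is fully down and still held and pressed.

- **Weights:** My first grip on the large weight closed on nothing, because the real fingertips sit about 28 mm above the reported tool position. I allowed for that and put both weights in the two empty recesses. The images showed both disc tops level with the case top.
- **Plate:** I swung it down until it hit a hard stop. It sprang back up about 8 mm at the pin hole, as described.
- **Pin:** I took the smallest pin, the one in the stand, and pushed it through the plate into the case.

**Last checks:**
- The plate is flat, with a slope of about 0. Its height at the hole reads 36.5 mm from the wrist camera and 39.2 mm from the side camera; it should be 38 mm, and both are within camera error.
- The pin nose is about 5 to 6 mm above the bench, where the hole's floor is at 6 mm.
- The push is steady at about 21 N down, with about 7 N of sideways force left. The pin is still gripped.
- I never touched the bowl, sieve, brush or larger pins.

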